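# Change over a furnace carrier of test bolts

## Robot

A 6-joint arm with a two-finger parallel gripper is mounted at the origin on the work surface. World frame = base frame: x ahead of the robot, y to its left, z up, the work surface at z = 0. Lengths are in mm, angles in rad, forces in N, time in s.
With the tool pointing down it reaches from about 350 to 975 mm from the base axis. Payload 7.1 kg.
Tool frame: the origin (TCP) lies at the very end of the fingers, on their centre line; the grasp point (between the pads) lies 19 mm behind it; z points along the fingers, y is the line along which they close (so a half turn about z gives the same grasp; the last joint's range is limited). The gripper opens to 88 mm and grips with 3 to 60 N. Pads are 20 mm wide; open, the fingers measure 115 mm over their backs; the gripper's body (75 mm by 178 mm) begins 61 mm behind the grasp point.
Start: joints at [1.259, 0.423, 1.63, -0, 1.089, -0.019], TCP at [180.365, 598.392, 222.675] pointing down, gripper open.
Joint ranges: [-3, 3], [-0.9, 2.11], [0.09, 2.58], [-1.31, 4.45], [0.11, 2.69], [-2.54, 2.54]. Speed limits (rad/s): [2.39, 2.39, 3.01, 3.14, 3.14, 3.14].

## Interface

Orientations are given as a rotation vector (axis times angle).
In Python, from workcell import ctrl, optics gives the robot as it stands.
- The arm moves only by the shell command python3 -m jog 'ROWS'. ROWS is JSON, a list of rows, each a list of 7 numbers: the shift along the tool's x, y, z in units of 40 mm (1.0 is 40 mm), then the turn, a rotation vector about the tool's x, y, z in units of 6 degrees (1.0 is 6 degrees), then the opening, from 0 (shut) to 1 (fully open). A call has 1 to 20 rows; each row shifts and turns the commanded pose from where the row before left it, along the tool's axes as they then stand; what a row does not reach is not made up. A row lasts 1/10 s, in which the tool goes at most 50 mm and 8.59 degrees, less where a joint would pass 70% of its speed; a pose out of reach is approached as far as the arm can. A call is refused whole if a number of a shift passes 1 or a number of a turn 1, either way. A call with a gripper value outside its range is refused whole. The fingers move at their own pace and stop on an object; the grip force is fixed at half the most. Time passes only in rows, so rows that do not move let the fingers close. It gives the time, the measured TCP pose, the force, the opening and the grip force at its end, in the units of the state.
- ctrl.get_obs(): the state, without advancing time (a new reading comes with each control period).
- optics.get_image(name): name is "scene" or "top"; returns the picture (420x560x3 uint8, red, green, blue); there is no depth.
- optics.camera_model(name): a dict with "fov_y" (degrees; the focal length in pixels is half the picture's height over the tangent of half this angle, whatever the lens; pixels are square), "cx", "cy" (the principal point, pixels), "k1" (the pictures are not rectified: a ray, as slopes to the right and down, at radius r is drawn at 1 + k1 r^2 times it, then the intrinsics apply), "view" (4x4, takes a point from world to camera coordinates). Camera axes: x right, y up, looking along -z (the intrinsics and any distortion apply to the point x, -y, -z); pixel columns grow to the right and rows downward; lengths in mm; the calibration is good to about 2 mm. A picture is of the moment at which its call begins. camera_model takes no time and is no camera call.
- ctrl.close_job(): hands the job in; it is judged then, once.
Trained networks look in the newest picture that a camera, given by its name, has taken for a name from the list of things; names that differ only in an ending like _2 or _b are one class to them, and where a whole thing is asked for, a point or a joint stands for the part that bears it (a point fixed in the world has none). Each returns a list of dicts, best first, with "conf" (0 to 1); they miss things now and then, are a little off and sometimes report something else, mostly with a low value. They report only what shows in the picture. A call takes as long as a camera call. They do not tell look-alikes from the thing itself.
- optics.masks_of(target, camera): "pixels" (420x560 bool, what is visible of it) and "extent" ([centre column, centre row, width, height] in pixels, round what is visible of it).
The state is a dict: "t": time; "qpos": joint angles; "qvel": joint speeds; "joint_torque": joint torques, N m; "ee_pos": TCP position; "orientation": TCP orientation; "ft_force": force on the tool from outside, world axes, zero at the start; "moment": the same for the moment, N m; "width": finger opening in mm; "grasp_force": force on a finger pad.
Only numpy, scipy, OpenCV 4.12 (cv2) and the standard library are available. Lean on these libraries where they do the work, as an engineer would, in place of code of your own. Each camera call takes 0.05 s, during which the arm holds its last target. There are 200 camera calls.

## Task

Change over the furnace carrier: draw its hold-down bar fully back, take out every black (heat-treated) bolt and stand it upright in a hole of the green block, and hang every bright bolt from the blue block in a carrier hole of its own, fully down on its head. Then slide the hold-down bar all the way home over the bolt heads. Do not knock over or push away the microscope, the jar or the steel reference block.

Things in the scene. Friction and masses are not known exactly. Their poses are not given: they have to be found in the camera images.
- carrier: furnace carrier, steel, fixed: level plate 12 mm thick, top 115 mm above the bench, spanning x -45 to +115, y +-116 mm; upright cheeks 8 mm thick at y +-120, up to 151 mm. Row of four through holes dia 22 mm along y at x = 0, 52 mm apart; a bolt hangs in one with its head's underside on the plate. Origin on the bench under the row's middle; +x points away from the robot (yaw up to +-0.3)
- seat1 (a point): centre of carrier hole 1, at the top face of the plate (row order along carrier y: +78, +26, -26, -78 mm)
- seat2 (a point): centre of carrier hole 2, at the top face of the plate (row order along carrier y: +78, +26, -26, -78 mm)
- seat3 (a point): centre of carrier hole 3, at the top face of the plate (row order along carrier y: +78, +26, -26, -78 mm)
- seat4 (a point): centre of carrier hole 4, at the top face of the plate (row order along carrier y: +78, +26, -26, -78 mm)
- holddown (a joint): hold-down bar's travel (m) along carrier +x: 0 = home, right over the row of holes, 0.090 = fully back, clear of them; starts near home, stays where left, 2 N friction. Steel strap 18 mm wide (x), 230 long (y), 6 thick, underside 16 mm above the plate: it passes 3 mm over the heads of seated bolts and strikes bolts not fully down
- bar_grip (a point): centre of the top of the dark grip tab in the middle of the hold-down bar, 167 mm above the bench; the tab is an upright block 12 mm thick along carrier x, 40 mm along carrier y, 30 mm high (137 to 167 mm above the bench), with the strap right under it; it moves with the bar
- blue_block: loose blue plastic bolt block 64 x 220 x 60 mm, 1 kg, on the bench left or right of the carrier; four blind holes dia 22, 50 mm deep, along its y at +78, +26, -26, -78 mm. The bright bolts start in it, tips on the hole floors, the undersides of their heads 50 mm above its top. Origin: centre of its underside
- green_block: loose green plastic bolt block 64 x 170 x 60 mm, 1 kg, on the other side of the carrier; three blind holes dia 22, 50 mm deep, along its y at +55, 0, -55 mm; empty at the start. A bolt stood in it rests on the hole floor, the underside of its head 50 mm above the block's top. Origin: centre of its underside
- green_block_hole1 (a point): centre of hole 1 of the green block, at its top face
- green_block_hole2 (a point): centre of hole 2 of the green block, at its top face
- green_block_hole3 (a point): centre of hole 3 of the green block, at its top face
- raw1: M20 x 100 hexagon bolt, bright bare metal. Shank dia 20 mm, 100 mm long, tip bevelled to dia 15.6 over 3.5 mm; head 30 mm across flats (34.6 over corners), 13 mm high; 0.3 kg. Origin at the centre of the tip (head's underside at z = 100, top at 113 mm); z from tip to head, x normal to a pair of flats. Stands in the blue block at the start, head up. May be absent
- raw2: M20 x 100 hexagon bolt, bright bare metal. Shank dia 20 mm, 100 mm long, tip bevelled to dia 15.6 over 3.5 mm; head 30 mm across flats (34.6 over corners), 13 mm high; 0.3 kg. Origin at the centre of the tip (head's underside at z = 100, top at 113 mm); z from tip to head, x normal to a pair of flats. Stands in the blue block at the start, head up. May be absent
- raw3: M20 x 100 hexagon bolt, bright bare metal. Shank dia 20 mm, 100 mm long, tip bevelled to dia 15.6 over 3.5 mm; head 30 mm across flats (34.6 over corners), 13 mm high; 0.3 kg. Origin at the centre of the tip (head's underside at z = 100, top at 113 mm); z from tip to head, x normal to a pair of flats. Stands in the blue block at the start, head up. May be absent
- raw4: M20 x 100 hexagon bolt, bright bare metal. Shank dia 20 mm, 100 mm long, tip bevelled to dia 15.6 over 3.5 mm; head 30 mm across flats (34.6 over corners), 13 mm high; 0.3 kg. Origin at the centre of the tip (head's underside at z = 100, top at 113 mm); z from tip to head, x normal to a pair of flats. Stands in the blue block at the start, head up. May be absent
- done1: M20 x 100 hexagon bolt, black (heat-treated). Shank dia 20 mm, 100 mm long, tip bevelled to dia 15.6 over 3.5 mm; head 30 mm across flats (34.6 over corners), 13 mm high; 0.3 kg. Origin at the centre of the tip (head's underside at z = 100, top at 113 mm); z from tip to head, x normal to a pair of flats. Hangs in a carrier hole at the start, head up, under the hold-down bar. May be absent
- done2: M20 x 100 hexagon bolt, black (heat-treated). Shank dia 20 mm, 100 mm long, tip bevelled to dia 15.6 over 3.5 mm; head 30 mm across flats (34.6 over corners), 13 mm high; 0.3 kg. Origin at the centre of the tip (head's underside at z = 100, top at 113 mm); z from tip to head, x normal to a pair of flats. Hangs in a carrier hole at the start, head up, under the hold-down bar. May be absent
- done3: M20 x 100 hexagon bolt, black (heat-treated). Shank dia 20 mm, 100 mm long, tip bevelled to dia 15.6 over 3.5 mm; head 30 mm across flats (34.6 over corners), 13 mm high; 0.3 kg. Origin at the centre of the tip (head's underside at z = 100, top at 113 mm); z from tip to head, x normal to a pair of flats. Hangs in a carrier hole at the start, head up, under the hold-down bar. May be absent
- microscope: bystander: standing hand-held measuring microscope, black and silver, dia 52, 126 mm tall, beyond the carrier; origin at the centre of its foot
- jar: bystander: closed amber glass jar dia 68, 85 mm tall; origin at the centre of its foot
- test_block: bystander: round steel hardness reference block dia 64, 16 mm thick, lying flat between the robot and the carrier; origin at the centre of its underside
Mind the look-alikes: they are no part of the job. Leave any brown or red look-alike of the raw2 alone.

How it is judged (in metres and radians):
On the way, in this order (a step that is already met when the one before it is completed fails the run):
1. the hold-down bar is drawn back, clear of the holes (value of joint holddown above 0.08 m), for 0.2 s.
2. every bright bolt hangs fully down in a carrier hole and every black bolt stands in a hole of the green block (x of raw1 in the frame of carrier between -0.004 and 0.004 m and y of raw1 in the frame of carrier between -0.082 and 0.082 m and z of raw1 in the frame of carrier between 0.011 and 0.018 m and angle between each of raw1, raw2, raw3, raw4's own z axis and vertical below 0.06 rad and x of raw2 in the frame of carrier between -0.004 and 0.004 m and y of raw2 in the frame of carrier between -0.082 and 0.082 m and z of raw2 in the frame of carrier between 0.011 and 0.018 m and x of raw3 in the frame of carrier between -0.004 and 0.004 m and y of raw3 in the frame of carrier between -0.082 and 0.082 m and z of raw3 in the frame of carrier between 0.011 and 0.018 m and x of raw4 in the frame of carrier between -0.004 and 0.004 m and y of raw4 in the frame of carrier between -0.082 and 0.082 m and z of raw4 in the frame of carrier between 0.011 and 0.018 m and x of done1 in the frame of green_block between -0.004 and 0.004 m and y of done1 in the frame of green_block between -0.059 and 0.059 m and z of done1 in the frame of green_block between 0.006 and 0.015 m and angle between each of done1, done2, done3's own z axis and vertical below 0.1 rad and x of done2 in the frame of green_block between -0.004 and 0.004 m and y of done2 in the frame of green_block between -0.059 and 0.059 m and z of done2 in the frame of green_block between 0.006 and 0.015 m and x of done3 in the frame of green_block between -0.004 and 0.004 m and y of done3 in the frame of green_block between -0.059 and 0.059 m and z of done3 in the frame of green_block between 0.006 and 0.015 m), for 0.2 s.
3. the hold-down bar is home over the bolt heads (value of joint holddown below 0.005 m), for 0.2 s.
At the end, for the whole second after the job is handed in: Bright bolts hang upright (0.06 rad) in carrier holes, centred within 4 mm, heads on the plate within 3 mm; black bolts stand upright (0.1 rad) in green block holes, on the floor within 5 mm; the hold-down bar within 5 mm of home; all at rest, released (all of step 2 and value of joint holddown below 0.005 m and linear speed of each of raw1, raw2, raw3, raw4, done1, done2, done3 below 0.02 m/s); the robot touches nothing.
It fails at once if the microscope is tipped or pushed more than 3 cm away (distance of microscope from where it was at the start of the episode above 0.03 m or angle between microscope's own z axis and vertical above 0.5 rad).
It fails at once if the jar is tipped or pushed more than 3 cm away (distance of jar from where it was at the start of the episode above 0.03 m or angle between jar's own z axis and vertical above 0.5 rad).
It fails at once if the steel reference block is tipped or pushed more than 3 cm away (distance of test_block from where it was at the start of the episode above 0.03 m or angle between test_block's own z axis and vertical above 0.5 rad).
Of raw1, raw2, raw3, raw4 only 3 to 4 are there at a start; the rules pass over those that are not, and their reading is None.
Of done1, done2, done3 only 1 to 2 are there at a start; the rules pass over those that are not, and their reading is None.
At some moment in a run one of blue_block, green_block may be knocked a few centimetres aside while the robot is not near it.
It also fails if it takes over 210 s, if anything falls off the work surface, if the arm or the gripper's body presses on something with over 40 N, if the wrist force passes 120 N, or if a joint passes its speed limit or range.

## Working session

There is one attempt and no reset: what is moved stays moved. The work goes in short steps, Python scripts to look and compute and a shell command to move; the robot and the scene stay as the last step left them, time stands still between calls to the robot, and variables do not carry over. Pictures are saved under pics/ and viewed, at most 14 in all, crops included, and the job is handed in when it is done.

```bash
mkdir -p pics; ls; python3 - <<'E'
from workcell import ctrl, optics
import cv2, numpy as np
print(ctrl.get_obs())
for n in ("scene","top"):
    m=optics.camera_model(n); print(n,{k:(np.round(v,3).tolist() if k=="view" else v) for k,v in m.items()})
    im=optics.get_image(n); cv2.imwrite(f"pics/{n}0.png",im[...,::-1])
E
```

```text
pics
{'t': 0.0, 'qpos': array([ 1.25898566e+00,  4.23846013e-01,  1.63069260e+00,  2.05414034e-05,
        1.08859734e+00, -1.90206767e-02]), 'qvel': array([-4.24793985e-04,  8.44731772e-05, -4.95220975e-04,  1.12498868e-04,
        1.39074363e-03, -5.47509684e-04]), 'joint_torque': array([-1.13639224e-03, -5.44614208e+01, -2.73676479e+01,  6.42417488e-02,
        2.26552121e-02, -1.80210468e-04]), 'ee_pos': array([180.2006773 , 597.8730152 , 221.89744791]), 'orientation': array([-4.58247427e-01, -3.10771598e+00,  2.38620632e-03]), 'ft_force': array([ 0.583439  , -0.22549396,  0.92186209]), 'moment': array([-0.03047962,  0.04879061, -0.01245603]), 'grasp_force': 0.0, 'width': 87.72432510946464}
scene {'fov_y': 50.705402351350585, 'cx': 271.41460357848746, 'cy': 213.89460253902567, 'k1': -0.07171667211870772, 'view': [[0.239, 0.971, 0.023, -163.124], [-0.528, 0.11, 0.842, 186.713], [0.815, -0.213, 0.539, -1631.512], [0.0, 0.0, 0.0, 1.0]]}
top {'fov_y': 47.632744732864154, 'cx': 281.6115737102661, 'cy': 212.01939152218992, 'k1': -0.006334579084978128, 'view': [[-0.0, -1.0, 0.019, 11.765], [0.989, 0.003, 0.149, -592.058], [-0.149, 0.019, 0.989, -1094.243], [0.0, 0.0, 0.0, 1.0]]}
```

View pics/scene0.png

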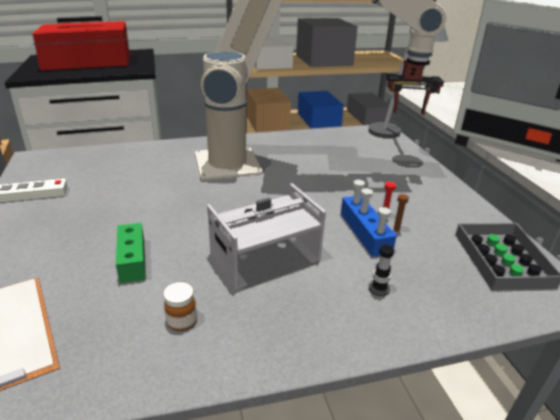

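View pics/top0.png

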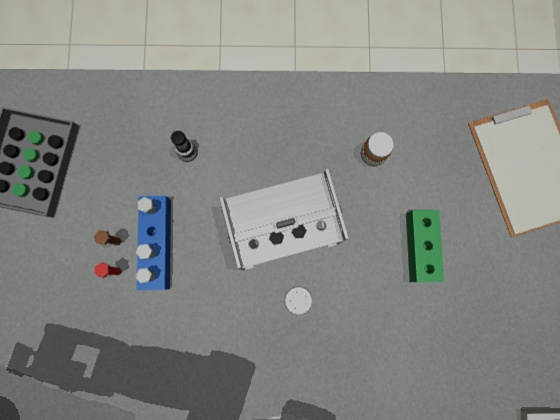

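Scene: carrier in the middle (holes at top-view ~(253,244), (277,237), (299,231), (321,226); black bolts in the 2nd and 3rd), tab at (286,223). Bright heads on the blue block at (145,204), (145,251), (144,275). The look-alikes outside the block are brown (101,237) and red (102,270). Green block at (425,245), microscope (183,147), jar (377,148), reference block (298,300).

```bash
cat > h.py <<'E'
import cv2, numpy as np
from workcell import ctrl, optics
from scipy.optimize import least_squares
F=np.diag([1.,-1,-1])
def cam(n):
    m=optics.camera_model(n); f=210/np.tan(np.radians(m["fov_y"]/2))
    V=np.array(m["view"]); return F@V[:3,:3],F@V[:3,3],np.array([[f,0,m["cx"]],[0,f,m["cy"]],[0,0,1]]),np.array([m["k1"],0,0,0.])
C={n:cam(n) for n in("scene","top")}
def proj(P,n):
    R,t,K,d=C[n]; return cv2.projectPoints(np.atleast_2d(P).astype(float),cv2.Rodrigues(R)[0],t,K,d)[0][:,0]
def ray(p,n):
    R,t,K,d=C[n]; u=cv2.undistortPoints(np.array([[p]],float),K,d)[0,0]
    return -R.T@t, R.T@np.array([u[0],u[1],1])
def onz(p,z,n):
    o,v=ray(p,n); return o+v*(z-o[2])/v[2]
def tri(pt,ps):
    o1,v1=ray(pt,"top");o2,v2=ray(ps,"scene")
    s=np.linalg.lstsq(np.c_[v1,-v2],o2-o1,rcond=None)[0]
    a,b=o1+s[0]*v1,o2+s[1]*v2; return (a+b)/2,np.linalg.norm(a-b)
def snap(n):
    return cv2.cvtColor(optics.get_image(n),cv2.COLOR_RGB2BGR)
def crop(im,x,y,w,h,s): return cv2.resize(im[y:y+h,x:x+w],None,fx=s,fy=s,interpolation=cv2.INTER_CUBIC)
E
python3 - <<'E'
from h import *
t=cv2.imread("pics/top0.png");s=cv2.imread("pics/scene0.png")
a=crop(t,212,165,140,108,5.7)[:600]
cv2.imwrite("pics/c1.png",a)
cv2.imwrite("pics/c2.png",np.hstack([crop(t,85,185,95,120,5),crop(s,335,175,80,120,4.0) if 0 else cv2.resize(crop(s,335,175,75,90,5),(325,600))]))
cv2.imwrite("pics/c3.png",crop(s,200,180,135,110,5.4))
E
```

```text
(no output)
```

View pics/c1.png

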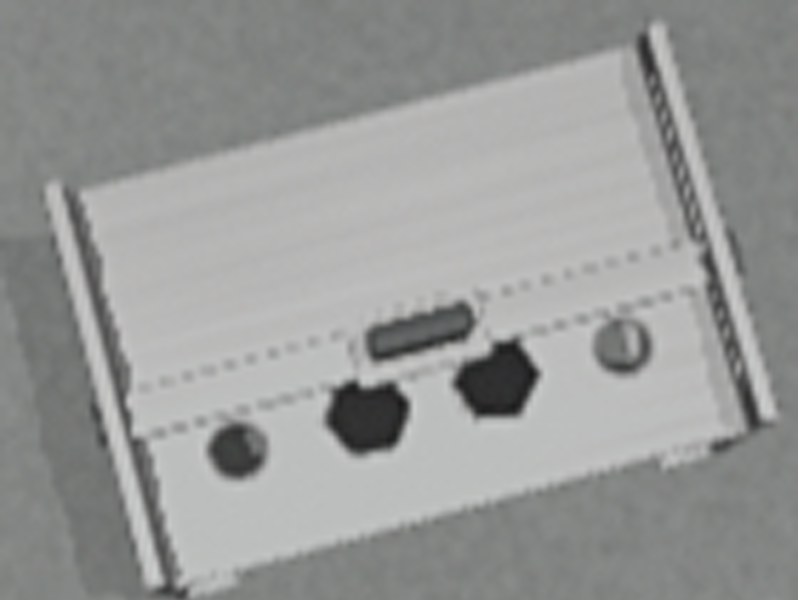

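View pics/c2.png

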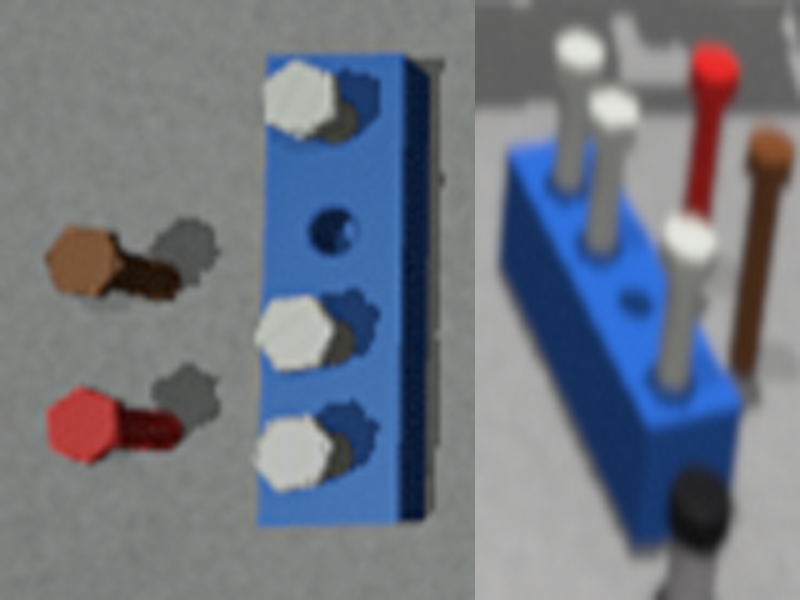

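View pics/c3.png

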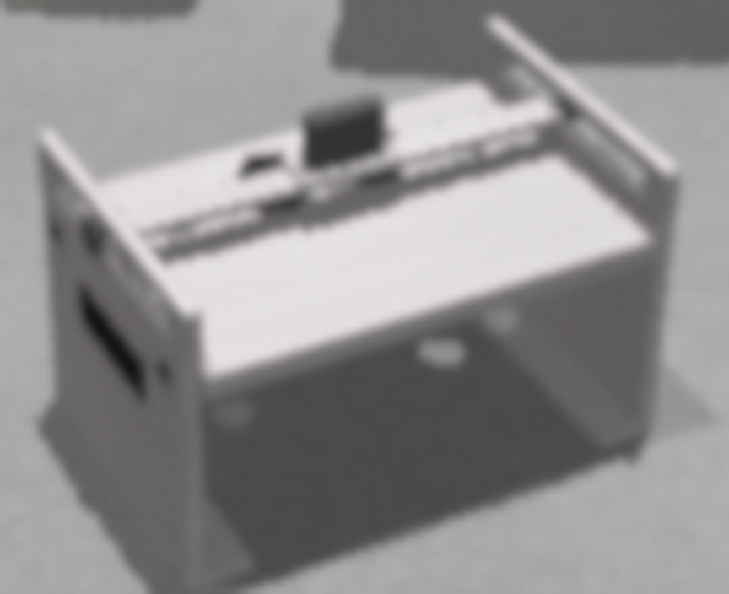

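The crops confirm the choice: bright heads stand in the blue block (three, holes 1, 3 and 4). Brown and red stand on the bench beside it and stay untouched. Black heads are in carrier holes 2 and 3, with the tab at crop (420,328), so the bar is about 20 mm off home.

```bash
cat >> h.py <<'E'
def rz(a): return np.array([[np.cos(a),-np.sin(a)],[np.sin(a),np.cos(a)]])
def fit(L,pix,x0,n="top"):
    L=np.array(L,float);pix=np.array(pix,float)
    def W(p): return np.c_[L[:,:2]@rz(p[2]).T+p[:2],L[:,2]]
    r=least_squares(lambda p:(proj(W(p),n)-pix).ravel(),x0,x_scale=[100,100,.1]); return r.x,np.abs(r.fun).max()
E
python3 - <<'E'
from h import *
c1=lambda u,v:((u+.5)/5.7-.5+212,(v+.5)/5.7-.5+165)
c2=lambda u,v:((u+.5)/5-.5+85,(v+.5)/5-.5+185)
c2s=lambda u,v:((u-475+.5)/4.333-.5+335,(v+.5)/6.667-.5+175)
c3=lambda u,v:((u+.5)/5.4-.5+200,(v+.5)/5.4-.5+180)
np.set_printoptions(precision=2,suppress=True)
for n in C: print(n,"cam at",-C[n][0].T@C[n][1])
L=[(0,78,115),(0,-78,115),(0,26,128),(0,-26,128)]
px=[c1(238,450),c1(623,346),c1(367,415),c1(497,378)]
p,e=fit(L,px,[600,0,.2]);print("carrier",p,e)
print("tab tri",tri(c1(419,326),c3(343,107)))
for a,b in(((55,185),(490,20)),((155,590),None),((657,25),(45,135))):
  pass
# far(+x) ends: top c1(55,183)=+y far -> scene right-near (672,172); top (657,25)=-y far -> scene (200,315)
for a,b in(((55,185),(672,172)),((157,588),(490,20)),((657,25),(200,315)),((768,415),(45,135))): print("cheek",tri(c1(*a),c3(*b)))
for a,b in(((300,100),(690,238)),((297,333),(614,108)),((295,453),(580,48)),((334,232),(636,302))): print("raw",tri(c2(*a),c2s(*b)), onz(c2(*a),123,"top"))
p,e=fit([(32,110,60),(32,-110,60),(-32,-110,60),(-32,110,60),(0,26,60)],[c2(265,55),c2(403,55),c2(397,524),c2(257,524),c2(334,232)],[600,300,0]);print(p,e)
p2,e=fit([(32,110,60),(-32,110,60),(-32,-110,60),(32,-110,60),(0,26,60)],[c2(265,55),c2(257,524),c2(397,524),c2(403,55),c2(334,232)],[600,300,0]);print(p2,e)
# green
t=cv2.imread("pics/top0.png");s=cv2.imread("pics/scene0.png")
for im in(t,s):
  hsv=cv2.cvtColor(im,cv2.COLOR_BGR2HSV);m=cv2.inRange(hsv,(50,120,60),(75,255,255))
  n,l,st,ce=cv2.connectedComponentsWithStats(m);i=1+np.argmax(st[1:,4]);print(st[i],ce[i])
cv2.imwrite("pics/c4.png",np.hstack([crop(t,398,203,55,86,6.97),cv2.resize(crop(s,108,215,48,75,8),(384,600))])[:600])
E
```

```text
scene cam at [1467.39 -210.16  725.19]
top cam at [ 422.72   34.1  1169.69]
carrier [530.66   1.44   0.27] 0.3387962254058152
tab tri (array([552.67,   7.27, 166.06]), np.float64(0.5104145116900757))
cheek (array([609.28, 146.82, 147.92]), np.float64(1.5543429971016116))
cheek (array([456.05, 105.12, 148.88]), np.float64(0.09613637955025628))
cheek (array([673.25, -83.13, 147.66]), np.float64(4.379852787201986))
cheek (array([ 521.22, -125.7 ,  148.71]), np.float64(1.1076403377515558))
raw (array([596.64, 319.7 , 121.31]), np.float64(2.0822597769159943)) [595.96 318.22 123.  ]
raw (array([493.07, 316.36, 122.21]), np.float64(2.0639232627673603)) [492.66 315.14 123.  ]
raw (array([440.99, 314.9 , 123.1 ]), np.float64(2.3150028363470416)) [440.61 313.8  123.  ]
raw (array([544.54, 318.29,  58.03]), np.float64(1.8886860305647932)) [537.11 300.81 123.  ]
[522.63 311.99  -0.07] 38.72545869434086
[522.63 311.99  -0.07] 38.72545924196709
[ 412  210   32   72 1803] [427.26 245.4 ]
[ 116  223   29   60 1466] [129.89 252.71]Traceback (most recent call last):
  File "<stdin>", line 24, in <module>
    return _nx.concatenate(arrs, 1, dtype=dtype, casting=casting)
           ~~~~~~~~~~~~~~~^^^^^^^^^^^^^^^^^^^^^^^^^^^^^^^^^^^^^^^
ValueError: all the input array dimensions except for the concatenation axis must match exactly, but along dimension 0, the array at index 0 has size 599 and the array at index 1 has size 600
```

```bash
cat >> h.py <<'E'
np.set_printoptions(precision=2,suppress=True)
CAR=np.array([530.66,1.44,0.27])
def carp(x,y): return rz(CAR[2])@[x,y]+CAR[:2]
def plan(x,y,z,yaw):
    """yaw: world angle wanted of the tool's closing line; prints total shift (units) and turn (units) in tool axes"""
    o=ctrl.get_obs();R=cv2.Rodrigues(np.array(o["orientation"]))[0]
    ty=np.arctan2(R[1,1],R[0,1]); d=(yaw-ty+np.pi/2)%np.pi-np.pi/2
    # tool z points down: world turn +d is a tool turn -d
    print("pose",o["ee_pos"],"tool z",R[:,2],"closing yaw %.3f"%ty,"q6 %.2f"%o["qpos"][5])
    print("  turn units about tool z: %.2f"%(-np.degrees(d)/6))
    w=np.array([x,y,z])-o["ee_pos"]
    print("  shift before turn:",R.T@w/40); c=rz(-d); u=R.T@w/40
    a=-d; print("  shift after turn:",np.r_[rz(-a)@u[:2],u[2]])
def green(n="top"):
    im=snap(n);hsv=cv2.cvtColor(im,cv2.COLOR_BGR2HSV);m=cv2.inRange(hsv,(50,120,60),(75,255,255))
    return im,m
E
python3 - <<'E'
from h import *
plan(552.7,7.3,215,.27)
t=cv2.imread("pics/top0.png");s=cv2.imread("pics/scene0.png")
cv2.imwrite("pics/c4.png",np.hstack([cv2.resize(t[203:289,398:453],(385,602))[:600],cv2.resize(s[215:290,108:156],(384,600))]))
E
```

```text
pose [180.23 597.95 221.99] tool z [-0. -0. -1.] closing yaw 1.278 q6 -0.02
  turn units about tool z: 9.63
  shift before turn: [-13.18 -11.45   0.19]
  shift after turn: [-16.71   5.04   0.19]
```

View pics/c4.png

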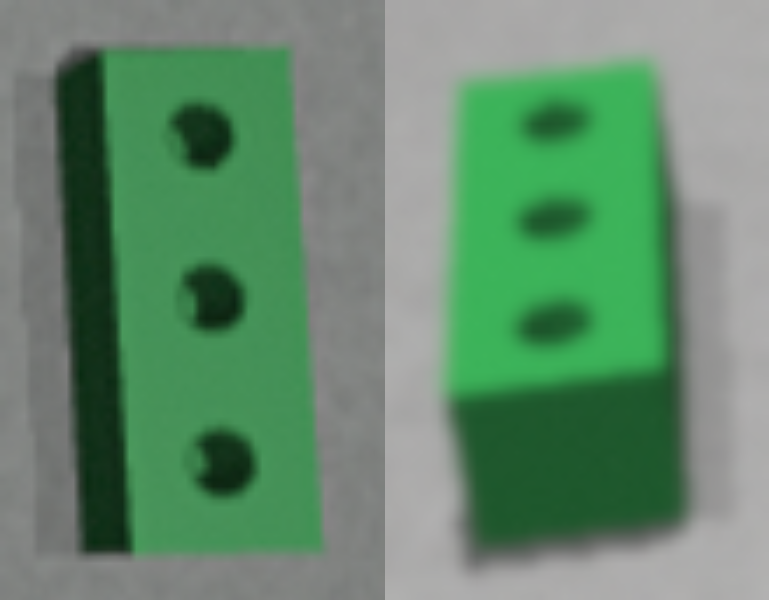

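Green holes in the crop: left view (200,135), (211,298), (222,462) and right view (556,121), (556,218), (555,324). All are empty. Now to the bar.

```bash
python3 -m jog '[[0,0,0,0,0,0.96,0.6],[0,0,0,0,0,0.96,0.6],[0,0,0,0,0,0.96,0.6],[0,0,0,0,0,0.96,0.6],[0,0,0,0,0,0.96,0.6],[0,0,0,0,0,0.96,0.6],[0,0,0,0,0,0.96,0.6],[0,0,0,0,0,0.96,0.6],[0,0,0,0,0,0.96,0.6],[0,0,0,0,0,0.96,0.6],[-0.9,0.28,0,0,0,0,0.6],[-0.9,0.28,0,0,0,0,0.6],[-0.9,0.28,0,0,0,0,0.6],[-0.9,0.28,0,0,0,0,0.6],[-0.9,0.28,0,0,0,0,0.6],[-0.9,0.28,0,0,0,0,0.6],[-0.9,0.28,0,0,0,0,0.6],[-0.9,0.28,0,0,0,0,0.6],[-0.9,0.28,0,0,0,0,0.6],[-0.9,0.28,0,0,0,0,0.6]]'
python3 - <<'E'
from h import *
plan(552.7,7.3,190,.27)
c4=lambda u,v:((u+.5)/7-.5+398,(v+.5)/7-.5+203)
c4s=lambda u,v:((u-385+.5)/8-.5+108,(v+.5)/8-.5+215)
for a,b in(((200,135),(556,324)),((211,298),(556,218)),((222,462),(555,121))): print(tri(c4(*a),c4s(*b)),onz(c4(*a),60,"top"))
E
```

```text
t: 2.1
ee_pos: [385.6, 280.4, 222.5]
orientation: [-1.899, -2.503, 0.0]
ft_force: [0.1, 1.4, -0.4]
width: 52.4
grasp_force: 0.0
pose [385.62 280.39 222.54] tool z [-0. -0. -1.] closing yaw 0.273 q6 0.33
  turn units about tool z: 0.03
  shift before turn: [-7.7   2.18  0.81]
  shift after turn: [-7.69  2.2   0.81]
(array([ 567.33, -329.6 ,   58.24]), np.float64(0.45632951234635843)) [ 567.09 -329.26   60.  ]
(array([ 512.05, -330.73,   58.61]), np.float64(0.3892234229072419)) [ 511.93 -330.48   60.  ]
(array([ 457.26, -332.05,   58.93]), np.float64(0.03694461853597607)) [ 457.22 -331.68   60.  ]
```

```bash
python3 -m jog '[[-0.96,0.275,0,0,0,0,0.6],[-0.96,0.275,0,0,0,0,0.6],[-0.96,0.275,0,0,0,0,0.6],[-0.96,0.275,0,0,0,0,0.6],[-0.96,0.275,0,0,0,0,0.6],[-0.96,0.275,0,0,0,0,0.6],[-0.96,0.275,0,0,0,0,0.6],[-0.96,0.275,0,0,0,0,0.6],[0,0,0,0,0,0,0.6],[0,0,0.4,0,0,0,0.6],[0,0,0.4,0,0,0,0.6],[0,0,0.4,0,0,0,0.6],[0,0,0.4,0,0,0,0.6],[0,0,0.35,0,0,0,0.6],[0,0,0,0,0,0,0.6],[0,0,0,0,0,0,0],[0,0,0,0,0,0,0],[0,0,0,0,0,0,0],[0,0,0,0,0,0,0],[0,0,0,0,0,0,0]]'; python3 -c "
from h import *
plan(552.7,7.3,144,.27)"
```

```text
t: 4.1
ee_pos: [552.9, 9.7, 145.1]
orientation: [1.899, 2.502, 0.001]
ft_force: [-0.1, 0.6, 0.0]
width: 16.0
grasp_force: 0.0
pose [552.88   9.69 145.08] tool z [ 0. -0. -1.] closing yaw 0.273 q6 -0.28
  turn units about tool z: 0.02
  shift before turn: [-0.06 -0.02  0.03]
  shift after turn: [-0.06 -0.02  0.03]
```

```bash
python3 -m jog '[[0,0,0,0,0,0,0],[0,0,0,0,0,0,0],[0,0,0,0,0,0,0],[0,0.2,0,0,0,0,0],[0,0.2,0,0,0,0,0],[0,0.2,0,0,0,0,0],[0,0.2,0,0,0,0,0],[0,0.2,0,0,0,0,0],[0,0.2,0,0,0,0,0],[0,0.2,0,0,0,0,0],[0,0.2,0,0,0,0,0],[0,0,0,0,0,0,0],[0,0,0,0,0,0,0]]'; python3 -c "
from h import *
o=ctrl.get_obs()['ee_pos'];print(rz(-.27)@(o[:2]-CAR[:2]))"
```

```text
t: 5.4
ee_pos: [615.5, 26.9, 145.0]
orientation: [1.898, 2.501, 0.002]
ft_force: [2.7, -2.1, 3.7]
width: 11.7
grasp_force: 30.0
[88.58  1.88]
```

```bash
python3 -m jog '[[0,0,0,0,0,0,0.6],[0,0,0,0,0,0,0.6],[0,0,0,0,0,0,0.6],[0,0,0,0,0,0,0.6],[0,0,-0.5,0,0,0,0.6],[0,0,-0.8,0,0,0,0.6],[0,0,-0.8,0,0,0,0.6],[-0.9,0,0,0,0,0,0.6],[-0.9,0,0,0,0,0,0.6],[-0.9,0,0,0,0,0,0.6],[-0.9,0,0,0,0,0,0.6],[-0.9,0,0,0,0,0,0.6],[-0.9,0,0,0,0,0,0.6]]'
python3 - <<'E'
from h import *
t=snap("top");cv2.imwrite("pics/t2.png",crop(t,200,155,165,120,4.8)[:600,:800])
plan(500,0,220,.27)
E
```

```text
t: 6.7
ee_pos: [672.5, -182.4, 228.5]
orientation: [-1.899, -2.503, 0.0]
ft_force: [-0.3, -0.4, 0.2]
width: 52.8
grasp_force: 0.0
pose [ 673.62 -187.62  228.55] tool z [ 0. -0. -1.] closing yaw 0.270 q6 -0.56
  turn units about tool z: 0.00
  shift before turn: [ 5.68 -2.93  0.2 ]
  shift after turn: [ 5.68 -2.93  0.2 ]
```

View pics/t2.png

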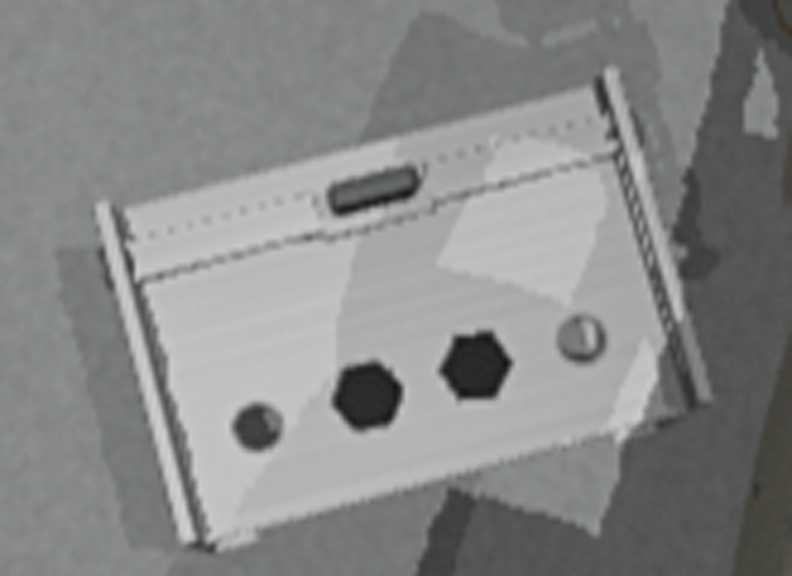

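The bar is back near the far edge (tab at crop (374,190)). Both black heads are free at (368,396) and (477,366), and the empty carrier holes are at (258,427) and (582,338).

```bash
cat >> h.py <<'E'
def hexpose(m,z):
    """mask (uint8) of a head's top face -> world centre at height z and closing yaw normal to flats (mod 60deg)"""
    c=max(cv2.findContours(m,cv2.RETR_EXTERNAL,cv2.CHAIN_APPROX_NONE)[0],key=cv2.contourArea)
    M=cv2.moments(c);ctr=(M["m10"]/M["m00"],M["m01"]/M["m00"])
    W=np.array([onz(p,z,"top")[:2] for p in c[:,0].astype(float)]);w0=onz(ctr,z,"top")
    d=W-w0[:2];r=np.hypot(*d.T);th=np.arctan2(d[:,1],d[:,0])
    vert=np.angle(np.sum((r-r.mean())*np.exp(6j*th)))/6
    return w0,(vert+np.pi/6),r.mean()
E
python3 - <<'E'
from h import *
f=lambda u,v:((u+.5)/4.8-.5+200,(v+.5)/4.8-.5+155)
p,e=fit([(0,78,115),(0,-78,115),(0,26,128),(0,-26,128)],[f(258,427),f(582,338),f(368,396),f(477,366)],[600,0,.2]);print(p,e)
t=snap("top")
for cen in((277,237),(299,231)):
    x,y=cen;x0,y0=x-13,y-12
    g=cv2.resize(t[y0:y0+24,x0:x0+26],None,fx=8,fy=8,interpolation=cv2.INTER_CUBIC)
    m=cv2.inRange(cv2.cvtColor(g,cv2.COLOR_BGR2GRAY),0,85)
    c=max(cv2.findContours(m,cv2.RETR_EXTERNAL,cv2.CHAIN_APPROX_NONE)[0],key=cv2.contourArea)
    c=(c[:,0]+.5)/8-.5+[x0,y0]
    W=np.array([onz(q,128,"top")[:2] for q in c]);w0=W.mean(0);d=W-w0;r=np.hypot(*d.T);th=np.arctan2(d[:,1],d[:,0])
    (cx,cy),_,_=cv2.minAreaRect(W.astype(np.float32)); 
    z=np.sum((r-r.mean())*np.exp(6j*th));print(w0,(cx,cy),"r",r.mean(),"flat normals",[round(np.angle(z)/6+np.pi/6+k*np.pi/3,2) for k in(-1,0,1)],abs(z)/len(r))
print(carp(0,26),carp(0,-26))
E
```

```text
[530.98   1.17   0.27] 0.17093722433239122
[523.92  26.23] (523.7728271484375, 26.332860946655273) r 14.791922989206055 flat normals [np.float64(-0.85), np.float64(0.2), np.float64(1.25)] 0.34548915317599826
[537.72 -23.37] (537.840576171875, -23.6180419921875) r 14.886718124911587 flat normals [np.float64(-0.96), np.float64(0.08), np.float64(1.13)] 0.45834664669439
[523.72  26.5 ] [537.6  -23.62]
```

```bash
python3 -c "
from h import *
plan(537.7,-23.5,118,.1)"
```

```text
pose [ 672.97 -185.14  228.34] tool z [ 0. -0. -1.] closing yaw 0.269 q6 -0.55
  turn units about tool z: 1.62
  shift before turn: [ 4.8  -2.19  2.75]
  shift after turn: [ 4.36 -2.96  2.75]
```

```bash
python3 -m jog '[[0,0,0,0,0,0.81,0.65],[0,0,0,0,0,0.81,0.65],[0.727,-0.493,0,0,0,0,0.65],[0.727,-0.493,0,0,0,0,0.65],[0.727,-0.493,0,0,0,0,0.65],[0.727,-0.493,0,0,0,0,0.65],[0.727,-0.493,0,0,0,0,0.65],[0.727,-0.493,0,0,0,0,0.65],[0,0,0.7,0,0,0,0.65],[0,0,0.7,0,0,0,0.65],[0,0,0.5,0,0,0,0.65],[0,0,0,0,0,0,0.65],[0,0,0,0,0,0,0.65]]'; python3 -c "
from h import *
plan(537.7,-23.5,118,.1)"
```

```text
t: 8.1
ee_pos: [536.6, -19.3, 152.9]
orientation: [-2.103, -2.333, 0.001]
ft_force: [-0.7, -0.5, 0.2]
width: 57.4
grasp_force: 0.0
pose [536.59 -19.28 152.87] tool z [-0.  0. -1.] closing yaw 0.103 q6 -0.16
  turn units about tool z: 0.03
  shift before turn: [-0.11  0.02  0.87]
  shift after turn: [-0.11  0.02  0.87]
```

```bash
python3 -m jog '[[0.11,0.02,0.3,0,0,0,0.65],[0,0,0.3,0,0,0,0.65],[0,0,0.2,0,0,0,0.65],[0,0,0.06,0,0,0,0.65],[0,0,0,0,0,0,0.65],[0,0,0,0,0,0,0.65]]'; python3 -c "
from h import *
plan(537.7,-23.5,118,.1)"
```

```text
t: 8.7
ee_pos: [537.4, -15.3, 118.4]
orientation: [2.104, 2.333, 0.0]
ft_force: [-0.6, -0.4, -0.5]
width: 57.1
grasp_force: 0.0
pose [537.36 -15.31 118.37] tool z [ 0. -0. -1.] closing yaw 0.103 q6 -0.15
  turn units about tool z: 0.03
  shift before turn: [-0.2  -0.01  0.01]
  shift after turn: [-0.2  -0.01  0.01]
```

Wrong sign on x (I typed +0.11 instead of -0.11). Correcting, then gripping.

```bash
python3 -m jog '[[-0.1,0,0,0,0,0,0.65],[-0.1,-0.01,0,0,0,0,0.65],[0,0,0,0,0,0,0.65],[0,0,0,0,0,0,0.65],[0,0,0,0,0,0,0],[0,0,0,0,0,0,0],[0,0,0,0,0,0,0],[0,0,0,0,0,0,0],[0,0,0,0,0,0,0],[0,0,0,0,0,0,0],[0,0,0,0,0,0,0]]'; python3 -c "
from h import *
plan(537.7,-23.5,118,.1)"
```

```text
t: 9.8
ee_pos: [538.3, -23.1, 118.4]
orientation: [2.104, 2.332, 0.002]
ft_force: [4.0, 1.7, -1.3]
width: 29.8
grasp_force: 30.0
pose [538.26 -23.11 118.43] tool z [ 0.  0. -1.] closing yaw 0.103 q6 -0.17
  turn units about tool z: 0.03
  shift before turn: [-0.01 -0.01  0.01]
  shift after turn: [-0.01 -0.01  0.01]
```

```bash
python3 -m jog '[[0,0,-0.4,0,0,0,0],[0,0,-0.8,0,0,0,0],[0,0,-0.9,0,0,0,0],[0,0,-0.9,0,0,0,0],[0,0,-0.8,0,0,0,0],[0,0,0,0,0,0,0],[-0.842,-0.16,0,0,0,0,0],[-0.842,-0.16,0,0,0,0,0],[-0.842,-0.16,0,0,0,0,0],[-0.842,-0.16,0,0,0,0,0],[-0.842,-0.16,0,0,0,0,0],[-0.842,-0.16,0,0,0,0,0],[-0.842,-0.16,0,0,0,0,0],[-0.842,-0.16,0,0,0,0,0],[-0.842,-0.16,0,0,0,0,0],[0,0,0,0,0,0,0],[0,0,0,0,0,0,0]]'; python3 - <<'E'
from h import *
plan(512,-330.6,180,.1)
t=snap("top")
s=snap("scene");o=crop(s,60,130,130,150,4)
cv2.imwrite("pics/g1.png",o)
def holes(t):
    hsv=cv2.cvtColor(t,cv2.COLOR_BGR2HSV);m=cv2.inRange(hsv,(50,120,90),(75,255,255))
    print(cv2.boundingRect(m),[tuple(np.round(c,1)) for c in [cv2.connectedComponentsWithStats(m)[3][1]]])
holes(t);holes(cv2.imread("pics/top0.png"))
E
```

```text
t: 11.5
ee_pos: [510.0, -330.4, 267.8]
orientation: [-2.103, -2.328, 0.001]
ft_force: [-0.8, 0.3, -3.2]
width: 29.4
grasp_force: 30.0
pose [ 510.   -330.42  267.84] tool z [-0.  0. -1.] closing yaw 0.101 q6 -0.70
  turn units about tool z: 0.01
  shift before turn: [-0.02  0.06  2.2 ]
  shift after turn: [-0.02  0.06  2.2 ]
(13, 131, 431, 151) [(np.float64(34.0), np.float64(136.7))]
(13, 131, 431, 151) [(np.float64(34.0), np.float64(136.6))]
```

View pics/g1.png

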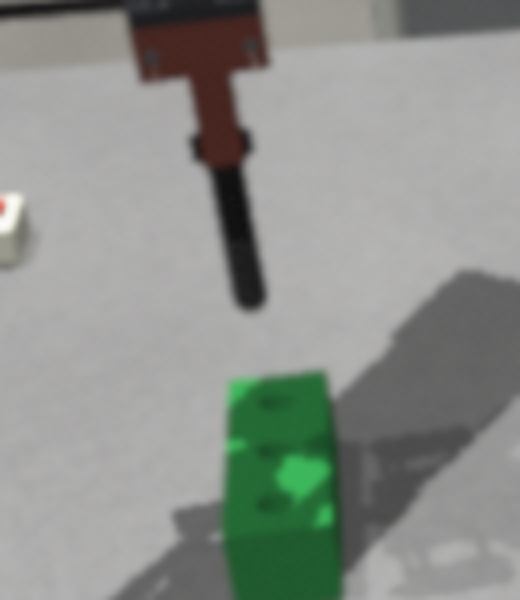

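The held bolt hangs over the block (tip at crop (250,300)). The holes are unmoved at (275,402), (272,452) and (275,503).

```bash
python3 -m jog '[[-0.01,0.06,0.5,0,0,0,0],[0,0,0.7,0,0,0,0],[0,0,0.6,0,0,0,0],[0,0,0.4,0,0,0,0],[0,0,0,0,0,0,0],[0,0,0,0,0,0,0],[0,0,0,0,0,0,0]]'; python3 - <<'E'
from h import *
plan(512,-330.6,115,.1)
o=ctrl.get_obs()["ee_pos"]
s=snap("scene");cv2.imwrite("pics/g2.png",crop(s,95,190,70,80,7))
print("tip expected px",proj(np.array([o-[0,0,103.4],[512,-330.6,60]]),"scene"))
E
```

```text
t: 12.3
ee_pos: [514.7, -330.7, 183.5]
orientation: [2.102, 2.332, 0.0]
ft_force: [-0.1, -0.2, -3.0]
width: 29.5
grasp_force: 30.0
pose [ 514.71 -330.69  183.45] tool z [ 0. -0. -1.] closing yaw 0.104 q6 -0.69
  turn units about tool z: 0.04
  shift before turn: [ 0.01 -0.07  1.71]
  shift after turn: [ 0.01 -0.07  1.71]
tip expected px [[127.55 235.48]
 [128.83 241.34]]
```

View pics/g2.png

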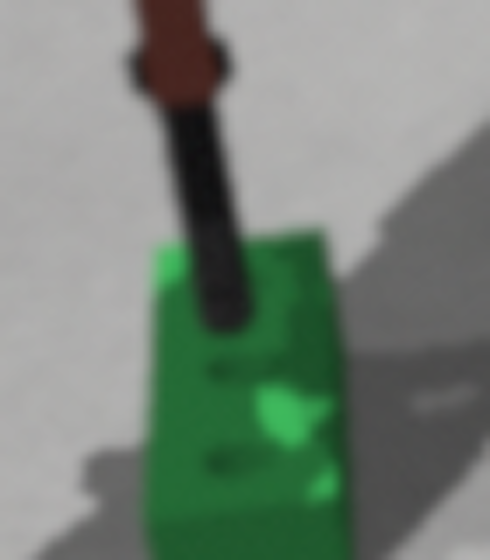

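Tip at crop (226,318), matching the projected tip. Correcting 2.7 mm and descending.

```bash
python3 -m jog '[[0.01,-0.07,0,0,0,0,0],[0,0,0,0,0,0,0],[0,0,0,0,0,0,0],[0,0,0.15,0,0,0,0],[0,0,0.2,0,0,0,0],[0,0,0.2,0,0,0,0],[0,0,0.2,0,0,0,0],[0,0,0.2,0,0,0,0],[0,0,0,0,0,0,0],[0,0,0,0,0,0,0],[0,0,0,0,0,0,0]]'; python3 -c "
from h import *
plan(512,-330.6,115,.1)"
```

```text
t: 13.45
ee_pos: [511.1, -330.7, 144.4]
orientation: [-2.104, -2.333, 0.0]
ft_force: [0.4, 0.4, -3.0]
width: 29.6
grasp_force: 30.0
pose [ 511.12 -330.72  144.42] tool z [-0. -0. -1.] closing yaw 0.103 q6 -0.70
  turn units about tool z: 0.03
  shift before turn: [0.   0.02 0.74]
  shift after turn: [0.   0.02 0.74]
```

```bash
python3 -m jog '[[0,0.01,0.2,0,0,0,0],[0,0,0.2,0,0,0,0],[0,0,0.2,0,0,0,0],[0,0,0.12,0,0,0,0],[0,0,0,0,0,0,0],[0,0,0,0,0,0,0],[0,0,0,0,0,0,0.65],[0,0,0,0,0,0,0.65],[0,0,0,0,0,0,0.65],[0,0,0,0,0,0,0.65],[0,0,0,0,0,0,0.65],[0,0,-0.4,0,0,0,0.65],[0,0,-0.8,0,0,0,0.65],[0,0,-0.8,0,0,0,0.65],[0,0,-0.8,0,0,0,0.65],[0,0,0,0,0,0,0.65],[0,0,0,0,0,0,0.65],[0,0,0,0,0,0,0.65],[0,0,0,0,0,0,0.65]]'; python3 -c "
from h import *
plan(523.9,26.4,225,.2)"
```

```text
t: 15.35
ee_pos: [510.8, -330.2, 226.3]
orientation: [-2.103, -2.331, 0.001]
ft_force: [0.6, 0.3, 0.0]
width: 57.1
grasp_force: 0.0
pose [ 510.81 -330.23  226.34] tool z [-0.  0. -1.] closing yaw 0.103 q6 -0.70
  turn units about tool z: -0.93
  shift before turn: [8.83 1.24 0.04]
  shift after turn: [8.67 2.09 0.04]
```

```bash
python3 -m jog '[[0,0,0,0,0,-0.93,0.65],[0.867,0.209,0,0,0,0,0.65],[0.867,0.209,0,0,0,0,0.65],[0.867,0.209,0,0,0,0,0.65],[0.867,0.209,0,0,0,0,0.65],[0.867,0.209,0,0,0,0,0.65],[0.867,0.209,0,0,0,0,0.65],[0.867,0.209,0,0,0,0,0.65],[0.867,0.209,0,0,0,0,0.65],[0.867,0.209,0,0,0,0,0.65],[0.867,0.209,0,0,0,0,0.65],[0,0,0.6,0,0,0,0.65],[0,0,0.7,0,0,0,0.65],[0,0,0.5,0,0,0,0.65],[0,0,0,0,0,0,0.65],[0,0,0,0,0,0,0.65],[0,0,0,0,0,0,0.65],[0,0,0,0,0,0,0.65],[0,0,0,0,0,0,0.65]]'; python3 - <<'E'
from h import *
plan(524.1,26.6,118.4,.2)
t=snap("top");cv2.imwrite("pics/g3.png",np.hstack([crop(t,395,195,70,100,5.5),crop(snap("scene"),95,180,70,100,5.5)]))
E
```

```text
t: 17.25
ee_pos: [524.9, 25.7, 156.3]
orientation: [1.988, 2.431, 0.002]
ft_force: [0.3, -0.3, 1.0]
width: 56.9
grasp_force: 0.0
pose [524.91  25.75 156.33] tool z [ 0.  0. -1.] closing yaw 0.200 q6 -0.17
  turn units about tool z: 0.00
  shift before turn: [ 0.03 -0.02  0.95]
  shift after turn: [ 0.03 -0.02  0.95]
```

View pics/g3.png

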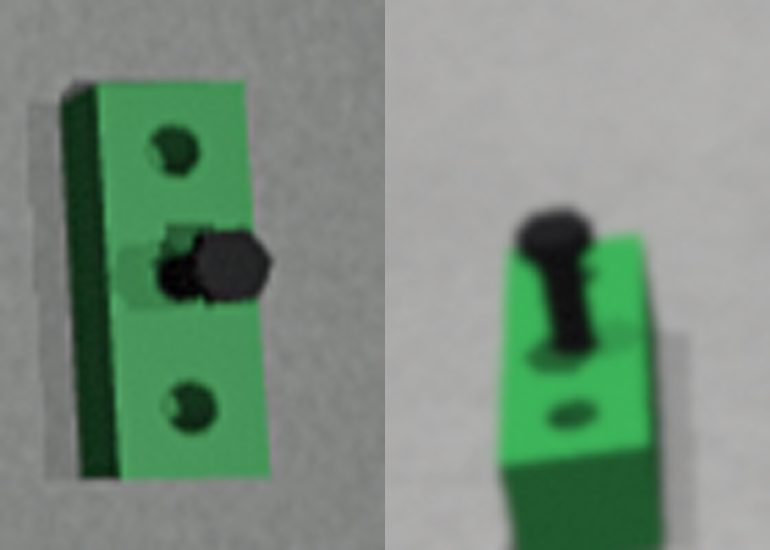

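The first black bolt stands upright in the middle green hole; the outer holes are free at (174,150) and (190,408).

```bash
python3 -m jog '[[0.03,-0.02,0.3,0,0,0,0.65],[0,0,0.35,0,0,0,0.65],[0,0,0.29,0,0,0,0.65],[0,0,0,0,0,0,0.65],[0,0,0,0,0,0,0.65],[0,0,0,0,0,0,0],[0,0,0,0,0,0,0],[0,0,0,0,0,0,0],[0,0,0,0,0,0,0],[0,0,0,0,0,0,0],[0,0,0,0,0,0,0],[0,0,0,0,0,0,0],[0,0,-0.4,0,0,0,0],[0,0,-0.8,0,0,0,0],[0,0,-0.9,0,0,0,0],[0,0,-0.9,0,0,0,0],[0,0,-0.8,0,0,0,0],[0,0,0,0,0,0,0],[0,0,0,0,0,0,0],[0,0,0,0,0,0,0]]'; cat >> h.py <<'E'
def gbox(n="top"):
    t=snap(n);x=(380,500,180,310)if n=="top" else(80,180,190,320);h=cv2.cvtColor(t[x[2]:x[3],x[0]:x[1]],cv2.COLOR_BGR2HSV)
    m=cv2.inRange(h,(50,120,60),(75,255,255));b=cv2.boundingRect(m);return b[0]+x[0],b[1]+x[2],b[2],b[3]
E
python3 - <<'E'
from h import *
plan(567.3,-329.5,268,.2);print(gbox())
E
```

```text
t: 19.35
ee_pos: [521.6, 26.8, 267.7]
orientation: [-1.986, -2.43, 0.005]
ft_force: [-0.2, 0.0, -2.4]
width: 29.7
grasp_force: 29.9
pose [521.56  26.78 267.74] tool z [-0. -0. -1.] closing yaw 0.200 q6 -0.17
  turn units about tool z: 0.00
  shift before turn: [-8.96 -0.65 -0.01]
  shift after turn: [-8.96 -0.65 -0.01]
(412, 210, 32, 72)
```

```bash
python3 -m jog '[[-0.896,-0.06,0,0,0,0,0],[-0.896,-0.06,0,0,0,0,0],[-0.896,-0.06,0,0,0,0,0],[-0.896,-0.06,0,0,0,0,0],[-0.896,-0.06,0,0,0,0,0],[-0.896,-0.06,0,0,0,0,0],[-0.896,-0.06,0,0,0,0,0],[-0.896,-0.06,0,0,0,0,0],[-0.896,-0.06,0,0,0,0,0],[-0.896,-0.06,0,0,0,0,0],[0,0,0.4,0,0,0,0],[0,0,0.6,0,0,0,0],[0,0,0.6,0,0,0,0],[0,0,0.6,0,0,0,0],[0,0,0,0,0,0,0],[0,0,0,0,0,0,0],[0,0,0,0,0,0,0],[0,0,0,0,0,0,0],[0,0,0,0,0,0,0]]'
python3 - <<'E'
from h import *
plan(567.3,-329.5,115,.2);print(gbox())
E
```

```text
t: 21.3
ee_pos: [571.7, -329.4, 183.1]
orientation: [1.987, 2.431, 0.0]
ft_force: [0.0, 0.4, -3.5]
width: 29.6
grasp_force: 30.0
pose [ 571.71 -329.36  183.06] tool z [ 0. -0. -1.] closing yaw 0.201 q6 -0.74
  turn units about tool z: 0.01
  shift before turn: [ 0.02 -0.11  1.7 ]
  shift after turn: [ 0.02 -0.11  1.7 ]
(412, 210, 32, 72)
```

```bash
python3 -m jog '[[0.02,-0.1,0,0,0,0,0],[0,0,0,0,0,0,0],[0,0,0,0,0,0,0],[0,0,0.15,0,0,0,0],[0,0,0.2,0,0,0,0],[0,0,0.1,0,0,0,0],[0,0,0,0,0,0,0],[0,0,0,0,0,0,0],[0,0,0.2,0,0,0,0],[0,0,0.2,0,0,0,0],[0,0,0.1,0,0,0,0],[0,0,0,0,0,0,0],[0,0,0,0,0,0,0]]'
python3 - <<'E'
from h import *
plan(567.3,-329.5,115,.2)
E
```

```text
t: 22.65
ee_pos: [567.1, -329.1, 143.7]
orientation: [-1.988, -2.432, 0.0]
ft_force: [0.8, -0.5, -2.5]
width: 29.9
grasp_force: 29.9
pose [ 567.09 -329.12  143.66] tool z [-0.  0. -1.] closing yaw 0.200 q6 -0.74
  turn units about tool z: 0.00
  shift before turn: [-0.01  0.    0.72]
  shift after turn: [-0.01  0.    0.72]
```

```bash
python3 -m jog '[[0,0,0.2,0,0,0,0],[0,0,0.2,0,0,0,0],[0,0,0.2,0,0,0,0],[0,0,0.1,0,0,0,0],[0,0,0,0,0,0,0],[0,0,0,0,0,0,0],[0,0,0,0,0,0,0.65],[0,0,0,0,0,0,0.65],[0,0,0,0,0,0,0.65],[0,0,0,0,0,0,0.65],[0,0,0,0,0,0,0.65],[0,0,-0.4,0,0,0,0.65],[0,0,-0.8,0,0,0,0.65],[0,0,-0.8,0,0,0,0.65],[0,0,-0.8,0,0,0,0.65],[0,0,-0.8,0,0,0,0.65],[0,0,0,0,0,0,0.65],[0,0,0,0,0,0,0.65],[0,0,0,0,0,0,0.65]]'
cat >> h.py <<'E'
def bright(t):
    h=cv2.cvtColor(t,cv2.COLOR_BGR2HSV);out=[]
    x0,y0,x1,y1=110,160,200,320
    big=cv2.resize(t[y0:y1,x0:x1],None,fx=8,fy=8,interpolation=cv2.INTER_CUBIC);h=cv2.cvtColor(big,cv2.COLOR_BGR2HSV)
    m=cv2.inRange(h,(0,0,165),(180,60,255))
    for c in cv2.findContours(m,cv2.RETR_EXTERNAL,cv2.CHAIN_APPROX_NONE)[0]:
        if cv2.contourArea(c)<3000: continue
        p=(c[:,0]+.5)/8-.5+[x0,y0];W=np.array([onz(q,123,"top")[:2] for q in p])
        hu=cv2.convexHull(W.astype(np.float32));M=cv2.moments(hu);w0=np.array([M["m10"],M["m01"]])/M["m00"]
        d=W-w0;r=np.hypot(*d.T);th=np.arctan2(d[:,1],d[:,0]);z=np.sum((r-r.mean())*np.exp(6j*th));a=np.angle(z)/6+np.pi/6
        out.append((w0,r.mean(),[round(a+k*np.pi/3,2) for k in(-1,0,1)],abs(z)/len(r),p.mean(0)))
    return out
E
python3 - <<'E'
from h import *
t=snap("top")
for o in bright(t): print(*o)
plan(493,316,230,0.);print(gbox())
cv2.imwrite("pics/b1.png",np.hstack([crop(t,110,180,80,120,5),crop(t,395,195,70,120,5)]))
E
```

```text
t: 24.55
ee_pos: [566.5, -328.8, 259.2]
orientation: [-1.987, -2.431, 0.0]
ft_force: [0.7, -0.0, 0.1]
width: 57.2
grasp_force: 0.0
[440.68 315.59] 15.651814106094136 [np.float64(-0.86), np.float64(0.19), np.float64(1.23)] 0.3671710662795419 [142.92 275.5 ]
[493.   317.21] 15.74092064737421 [np.float64(-0.92), np.float64(0.13), np.float64(1.18)] 0.42842123694117756 [143.01 251.03]
[597.16 319.61] 15.530421754940425 [np.float64(-0.4), np.float64(0.65), np.float64(1.7)] 0.42515757375285046 [143.97 204.14]
pose [ 566.37 -328.72  258.73] tool z [-0.  0. -1.] closing yaw 0.200 q6 -0.74
  turn units about tool z: 1.91
  shift before turn: [16.16  1.41  0.74]
  shift after turn: [16.12 -1.83  0.74]
(412, 210, 32, 72)
```

View pics/b1.png

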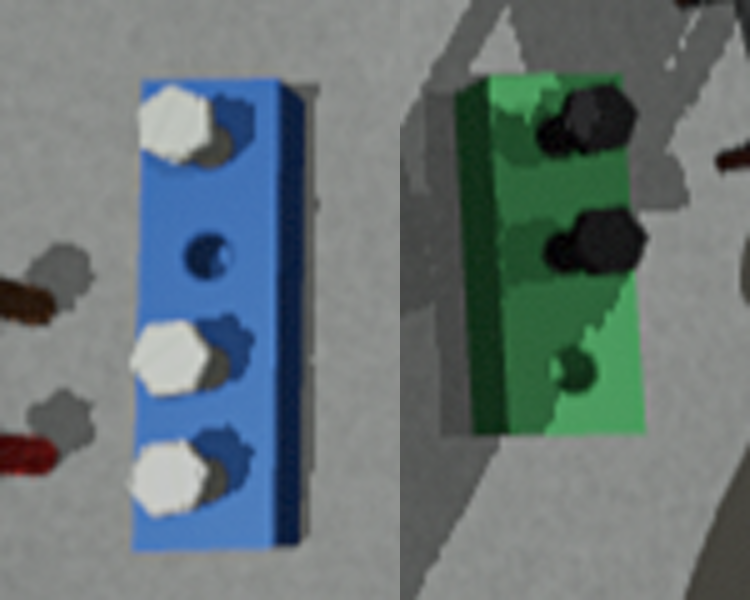

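Both black bolts stand in green holes (crop heads (598,118) and (607,240)). The blue block is unmoved with bright heads at (175,124), (170,357) and (170,477). Next: the bright bolts.

```bash
python3 -m jog '[[0.85,0.075,0,0,0,0,0.65],[0.85,0.075,0,0,0,0,0.65],[0.85,0.075,0,0,0,0,0.65],[0.85,0.075,0,0,0,0,0.65],[0.85,0.075,0,0,0,0,0.65],[0.85,0.075,0,0,0,0,0.65],[0.85,0.075,0,0,0,0,0.65],[0.85,0.075,0,0,0,0,0.65],[0.85,0.075,0,0,0,0,0.65],[0.85,0.075,0,0,0,0,0.65],[0.85,0.075,0,0,0,0,0.65],[0.85,0.075,0,0,0,0,0.65],[0.85,0.075,0,0,0,0,0.65],[0.85,0.075,0,0,0,0,0.65],[0.85,0.075,0,0,0,0,0.65],[0.85,0.075,0,0,0,0,0.65],[0.85,0.075,0,0,0,0,0.65],[0.85,0.075,0,0,0,0,0.65],[0.85,0.075,0,0,0,0,0.65]]'
python3 -m jog '[[0,0,0.2,0,0,-0.94,0.65],[0,0,0.3,0,0,-0.94,0.65],[0,0,0.3,0,0,-0.94,0.65],[0,0,0.3,0,0,-0.94,0.65],[0,0,0.3,0,0,-0.94,0.65],[0,0,0.3,0,0,-0.94,0.65],[0,0,0.2,0,0,-0.94,0.65],[0,0,0,0,0,-0.94,0.65],[0,0,0,0,0,-0.94,0.65],[0,0,0,0,0,-0.94,0.65],[0,0,0,0,0,0,0.65],[0,0,0,0,0,0,0.65],[0,0,0,0,0,0,0.65]]'
python3 - <<'E'
from h import *
plan(493,316.7,113,1.18)
E
```

```text
t: 26.55
ee_pos: [493.6, 316.4, 258.8]
orientation: [-1.988, -2.432, 0.003]
ft_force: [0.7, 0.0, 0.3]
width: 57.0
grasp_force: 0.0
t: 27.85
ee_pos: [494.2, 315.1, 183.5]
orientation: [-0.605, -3.082, 0.001]
ft_force: [-0.7, -0.8, 0.8]
width: 57.0
grasp_force: 0.0
pose [494.16 315.14 183.51] tool z [-0. -0. -1.] closing yaw 1.183 q6 -0.64
  turn units about tool z: 0.03
  shift before turn: [0.04 0.03 1.76]
  shift after turn: [0.04 0.03 1.76]
```

```bash
python3 -m jog '[[0.04,0.03,0.5,0,0,0,0.65],[0,0,0.5,0,0,0,0.65],[0,0,0.5,0,0,0,0.65],[0,0,0.25,0,0,0,0.65],[0,0,0,0,0,0,0.65],[0,0,0,0,0,0,0.65],[0,0,0,0,0,0,0.65],[0,0,0,0,0,0,0],[0,0,0,0,0,0,0],[0,0,0,0,0,0,0],[0,0,0,0,0,0,0],[0,0,0,0,0,0,0],[0,0,0,0,0,0,0],[0,0,0,0,0,0,0]]'
python3 -m jog '[[0,0,-0.4,0,0,0,0],[0,0,-0.8,0,0,0,0],[0,0,-0.9,0,0,0,0],[0,0,-0.9,0,0,0,0],[0,0,-0.8,0,0,0,0],[0,0,0,0,0,0.9,0],[0,0,0,0,0,0.9,0],[0,0,0,0,0,0.9,0],[0,0,0,0,0,0.9,0],[0,0,0,0,0,0.9,0],[0,0,0,0,0,0.9,0],[0,0,0,0,0,0.9,0],[0,0,0,0,0,0.9,0],[0,0,0,0,0,0,0],[0,0,0,0,0,0,0],[0,0,0,0,0,0,0]]'
python3 - <<'E'
from h import *
CAR[:]=[531,1.4,.27]
for y in(78,26,-26,-78): print(y,carp(0,y))
plan(*carp(0,-78),265,.27)
E
```

```text
t: 29.25
ee_pos: [493.5, 317.0, 114.1]
orientation: [0.602, 3.083, 0.0]
ft_force: [0.3, -0.5, 2.4]
width: 29.7
grasp_force: 30.0
t: 30.85
ee_pos: [493.1, 316.9, 265.6]
orientation: [-1.693, -2.646, 0.001]
ft_force: [-0.3, -0.4, -2.7]
width: 29.9
grasp_force: 30.0
78 [510.19  76.57]
26 [524.06  26.46]
-26 [537.94 -23.66]
-78 [551.81 -73.77]
pose [493.14 316.87 265.58] tool z [-0. -0. -1.] closing yaw 0.433 q6 0.12
  turn units about tool z: 1.55
  shift before turn: [-9.48 -2.76  0.02]
  shift after turn: [-9.8  -1.19  0.02]
```

```bash
python3 -m jog '[[-0.82,-0.255,0,0,0,0,0],[-0.82,-0.255,0,0,0,0,0],[-0.82,-0.255,0,0,0,0,0],[-0.82,-0.255,0,0,0,0,0],[-0.82,-0.255,0,0,0,0,0],[-0.82,-0.255,0,0,0,0,0],[-0.82,-0.255,0,0,0,0,0],[-0.82,-0.255,0,0,0,0,0],[-0.82,-0.255,0,0,0,0,0],[-0.82,-0.255,0,0,0,0,0],[0,0,0.4,0,0,0,0],[0,0,0.4,0,0,0,0],[0,0,0,0,0,0,0],[0,0,0,0,0,0,0],[0,0,0,0,0,0,0],[0,0,0,0,0,0,0],[0,0,0,0,0,0,0]]'
python3 - <<'E'
from h import *
plan(538.1,-23.4,119,.433)
o=ctrl.get_obs()["ee_pos"]
cv2.imwrite("pics/p1.png",np.hstack([crop(snap("scene"),200,150,130,140,3),crop(snap("top"),230,180,100,105,4)]))
print(proj(np.array([o-[0,0,104.1],[538.1,-23.4,115]]),"scene")-[200,150])
E
```

```text
t: 32.55
ee_pos: [538.0, -23.5, 234.5]
orientation: [1.694, 2.645, 0.001]
ft_force: [-0.4, -0.8, -2.4]
width: 29.8
grasp_force: 30.0
pose [537.96 -23.47 234.53] tool z [ 0. -0. -1.] closing yaw 0.431 q6 -0.50
  turn units about tool z: -0.02
  shift before turn: [0.   0.   2.89]
  shift after turn: [0.   0.   2.89]
[[49.85 59.89]
 [49.91 65.06]]
```

View pics/p1.png

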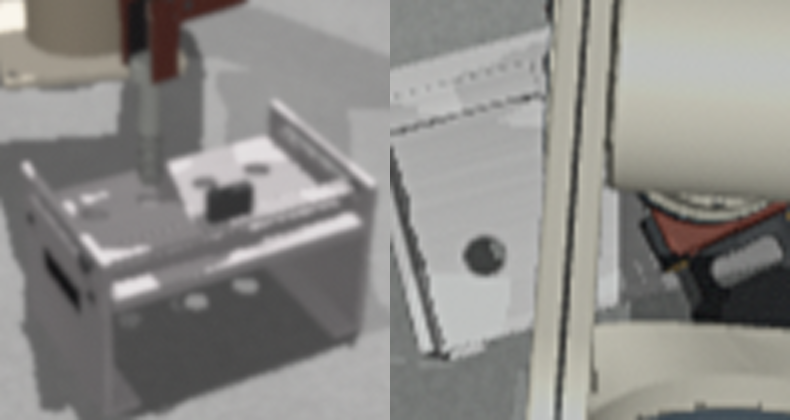

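The bolt tip at crop (150,180) is right over hole 3, as projected.

```bash
python3 -m jog '[[0,0,0.15,0,0,0,0],[0,0,0.15,0,0,0,0],[0,0,0.15,0,0,0,0],[0,0,0.15,0,0,0,0],[0,0,0.15,0,0,0,0],[0,0,0.15,0,0,0,0],[0,0,0,0,0,0,0],[0,0,0,0,0,0,0],[0,0,0,0,0,0,0]]'; python3 -c "
from h import *
plan(538.1,-23.4,119,.433)"
```

```text
t: 33.55
ee_pos: [537.7, -23.6, 197.9]
orientation: [1.695, 2.645, 0.0]
ft_force: [1.8, 0.8, -3.8]
width: 29.6
grasp_force: 30.0
pose [537.73 -23.62 197.93] tool z [ 0.  0. -1.] closing yaw 0.431 q6 -0.50
  turn units about tool z: -0.02
  shift before turn: [0.   0.01 1.97]
  shift after turn: [0.   0.01 1.97]
```

In the hole, with low side force.

```bash
python3 -m jog '[[0,0.01,0.3,0,0,0,0],[0,0,0.3,0,0,0,0],[0,0,0.3,0,0,0,0],[0,0,0.3,0,0,0,0],[0,0,0.3,0,0,0,0],[0,0,0.3,0,0,0,0],[0,0,0.12,0,0,0,0],[0,0,0,0,0,0,0],[0,0,0,0,0,0,0],[0,0,0,0,0,0,0],[0,0,0,0,0,0,0]]'; python3 -c "
from h import *
plan(538.1,-23.4,119,.433)"
```

```text
t: 34.65
ee_pos: [538.2, -23.3, 120.4]
orientation: [1.695, 2.645, 0.001]
ft_force: [4.8, 3.3, -6.1]
width: 29.3
grasp_force: 30.0
pose [538.2  -23.29 120.41] tool z [ 0.  0. -1.] closing yaw 0.431 q6 -0.50
  turn units about tool z: -0.02
  shift before turn: [-0.   -0.    0.04]
  shift after turn: [-0.   -0.    0.04]
```

```bash
python3 -m jog '[[0,0,0,0,0,0,0.65],[0,0,0,0,0,0,0.65],[0,0,0,0,0,0,0.65],[0,0,0,0,0,0,0.65],[0,0,-0.4,0,0,0,0.65],[0,0,-0.9,0,0,0,0.65],[0,0,-0.9,0,0,0,0.65],[0.87,0.133,0,0,0,0,0.65],[0.87,0.133,0,0,0,0,0.65],[0.87,0.133,0,0,0,0,0.65],[0.87,0.133,0,0,0,0,0.65],[0.87,0.133,0,0,0,0,0.65],[0.87,0.133,0,0,0,0,0.65],[0.87,0.133,0,0,0,0,0.65],[0.87,0.133,0,0,0,0,0.65],[0.87,0.133,0,0,0,0,0.65],[0.87,0.133,0,0,0,0,0.65],[0,0,0,0,0,0,0.65]]'
python3 -m jog '[[0,0,0,0,0,-0.95,0.65],[0,0,0,0,0,-0.95,0.65],[0,0,0,0,0,-0.95,0.65],[0,0,0,0,0,-0.95,0.65],[0,0,0,0,0,-0.95,0.65],[0,0,0,0,0,-0.95,0.65],[0,0,0,0,0,-0.95,0.65],[0,0,0,0,0,-0.95,0.65],[0,0,0,0,0,0,0.65],[0,0,0,0,0,0,0.65],[0,0,0,0,0,0,0.65]]'
cat >> h.py <<'E'
def bbox():
    t=snap("top");h=cv2.cvtColor(t[160:330,110:215],cv2.COLOR_BGR2HSV);b=cv2.boundingRect(cv2.inRange(h,(100,120,60),(125,255,255)));return b[0]+110,b[1]+160,b[2],b[3]
E
python3 - <<'E'
from h import *
t=snap("top")
for o in bright(t): print(*o)
h=cv2.cvtColor(cv2.imread("pics/top0.png")[160:330,110:215],cv2.COLOR_BGR2HSV);print(cv2.boundingRect(cv2.inRange(h,(100,120,60),(125,255,255))),bbox(),gbox())
plan(440.9,315.1,113.4,1.23)
E
```

```text
t: 36.45
ee_pos: [440.1, 318.0, 209.2]
orientation: [-1.691, -2.648, -0.002]
ft_force: [-0.1, -0.7, 0.0]
width: 56.6
grasp_force: 0.0
t: 37.55
ee_pos: [441.1, 314.6, 209.1]
orientation: [0.541, 3.095, -0.0]
ft_force: [-1.1, 0.2, 0.0]
width: 56.9
grasp_force: 0.0
[356.39 377.81] 9.933303395264849 [np.float64(-0.16), np.float64(0.89), np.float64(1.93)] 0.9252761409679097 [111.66 314.12]
[597.12 319.63] 15.445165866003746 [np.float64(-0.41), np.float64(0.64), np.float64(1.68)] 0.4487382491252523 [143.97 204.13]
(27, 36, 34, 94) (137, 196, 34, 93) (415, 213, 33, 72)
pose [441.   314.82 209.08] tool z [ 0. -0. -1.] closing yaw 1.226 q6 -0.63
  turn units about tool z: -0.04
  shift before turn: [0.   0.01 2.39]
  shift after turn: [0.   0.01 2.39]
```

The green block was nudged a few mm (its work is done; I'll check it at the end). The blue block is unmoved.

```bash
python3 -m jog '[[0,0.01,0.6,0,0,0,0.65],[0,0,0.6,0,0,0,0.65],[0,0,0.6,0,0,0,0.65],[0,0,0.4,0,0,0,0.65],[0,0,0.18,0,0,0,0.65],[0,0,0,0,0,0,0.65],[0,0,0,0,0,0,0.65],[0,0,0,0,0,0,0.65],[0,0,0,0,0,0,0],[0,0,0,0,0,0,0],[0,0,0,0,0,0,0],[0,0,0,0,0,0,0],[0,0,0,0,0,0,0],[0,0,0,0,0,0,0],[0,0,0,0,0,0,0]]'
python3 -m jog '[[0,0,-0.4,0,0,0,0],[0,0,-0.8,0,0,0,0],[0,0,-0.9,0,0,0,0],[0,0,-0.9,0,0,0,0],[0,0,-0.8,0,0,0,0],[0,0,0,0,0,0.95,0],[0,0,0,0,0,0.95,0],[0,0,0,0,0,0.95,0],[0,0,0,0,0,0.95,0],[0,0,0,0,0,0.95,0],[0,0,0,0,0,0.95,0],[0,0,0,0,0,0.95,0],[0,0,0,0,0,0.95,0],[0,0,0,0,0,0,0],[0,0,0,0,0,0,0],[0,0,0,0,0,0,0],[0,0,0,0,0,0,0]]'
python3 - <<'E'
from h import *
plan(524.1,26.6,265,.4)
E
```

```text
t: 39.2
ee_pos: [441.2, 315.4, 114.0]
orientation: [0.538, 3.095, 0.0]
ft_force: [-0.4, 0.5, 2.0]
width: 29.3
grasp_force: 30.0
t: 40.9
ee_pos: [441.0, 315.2, 265.8]
orientation: [-1.694, -2.646, 0.0]
ft_force: [-0.5, 0.1, -2.6]
width: 29.3
grasp_force: 30.0
pose [441.05 315.24 265.75] tool z [-0. -0. -1.] closing yaw 0.432 q6 0.17
  turn units about tool z: 0.31
  shift before turn: [-7.42 -1.14  0.02]
  shift after turn: [-7.45 -0.9   0.02]
```

```bash
python3 -m jog '[[-0.928,-0.142,0,0,0,0,0],[-0.928,-0.142,0,0,0,0,0],[-0.928,-0.142,0,0,0,0,0],[-0.928,-0.142,0,0,0,0,0],[-0.928,-0.142,0,0,0,0,0],[-0.928,-0.142,0,0,0,0,0],[-0.928,-0.142,0,0,0,0,0],[-0.928,-0.142,0,0,0,0,0],[0,0,0.4,0,0,0,0],[0,0,0.4,0,0,0,0],[0,0,0,0,0,0,0],[0,0,0,0,0,0,0],[0,0,0,0,0,0,0],[0,0,0,0,0,0,0],[0,0,0,0,0,0,0],[0,0,0,0,0,0,0]]'
python3 - <<'E'
from h import *
plan(524.2,26.6,119,.433)
E
```

```text
t: 42.5
ee_pos: [524.0, 26.7, 234.3]
orientation: [1.694, 2.645, 0.001]
ft_force: [-0.4, 0.4, -2.6]
width: 29.6
grasp_force: 30.0
pose [524.01  26.69 234.27] tool z [ 0.  0. -1.] closing yaw 0.431 q6 -0.40
  turn units about tool z: -0.02
  shift before turn: [-0.    0.    2.88]
  shift after turn: [-0.    0.    2.88]
```

```bash
python3 -m jog '[[0,0,0.15,0,0,0,0],[0,0,0.15,0,0,0,0],[0,0,0.15,0,0,0,0],[0,0,0.15,0,0,0,0],[0,0,0.15,0,0,0,0],[0,0,0.15,0,0,0,0],[0,0,0,0,0,0,0],[0,0,0,0,0,0,0],[0,0,0,0,0,0,0]]'
```

```text
t: 43.4
ee_pos: [523.9, 26.5, 198.0]
orientation: [1.695, 2.645, 0.0]
ft_force: [1.3, 1.4, -4.1]
width: 29.8
grasp_force: 30.0
```

```bash
python3 -m jog '[[0,0,0.3,0,0,0,0],[0,0,0.3,0,0,0,0],[0,0,0.3,0,0,0,0],[0,0,0.3,0,0,0,0],[0,0,0.3,0,0,0,0],[0,0,0.3,0,0,0,0],[0,0,0.13,0,0,0,0],[0,0,0,0,0,0,0],[0,0,0,0,0,0,0],[0,0,0,0,0,0,0],[0,0,0,0,0,0,0]]'
python3 -m jog '[[0,0,0,0,0,0,0.65],[0,0,0,0,0,0,0.65],[0,0,0,0,0,0,0.65],[0,0,0,0,0,0,0.65],[0,0,-0.4,0,0,0,0.65],[0,0,-0.9,0,0,0,0.65],[0,0,-0.9,0,0,0,0.65],[0.737,0.59,0,0,0,0,0.65],[0.737,0.59,0,0,0,0,0.65],[0.737,0.59,0,0,0,0,0.65],[0.737,0.59,0,0,0,0,0.65],[0.737,0.59,0,0,0,0,0.65],[0.737,0.59,0,0,0,0,0.65],[0.737,0.59,0,0,0,0,0.65],[0.737,0.59,0,0,0,0,0.65],[0,0,0,0,0,-1,0.65],[0,0,0,0,0,-1,0.65],[0,0,0,0,0,0,0.65],[0,0,0,0,0,0,0.65],[0,0,0,0,0,0,0.65]]'
python3 - <<'E'
from h import *
t=snap("top")
for o in bright(t): print(*o)
print(bbox(),gbox())
plan(597,319.6,113.4,.64)
E
```

```text
t: 44.5
ee_pos: [524.4, 26.8, 119.7]
orientation: [1.695, 2.644, 0.001]
ft_force: [5.6, 4.4, -7.3]
width: 29.3
grasp_force: 30.0
t: 46.5
ee_pos: [596.9, 319.3, 208.7]
orientation: [-1.413, -2.806, 0.0]
ft_force: [0.0, -0.2, 0.8]
width: 57.1
grasp_force: 0.0
[366.   371.68] 18.06107447631157 [np.float64(-0.05), np.float64(1.0), np.float64(2.05)] 1.2144688921911653 [114.8  309.46]
[572.97 382.75] 19.592846022118454 [np.float64(-0.03), np.float64(1.02), np.float64(2.07)] 3.466753402384587 [114.77 214.01]
[592.59 371.74] 38.091392456957 [np.float64(-0.07), np.float64(0.98), np.float64(2.02)] 8.117996302310708 [119.31 204.49]
(138, 196, 33, 93) (415, 213, 33, 72)
pose [596.94 319.37 208.77] tool z [ 0.  0. -1.] closing yaw 0.639 q6 -0.17
  turn units about tool z: -0.01
  shift before turn: [0.   0.   2.38]
  shift after turn: [0.   0.   2.38]
```

Head hidden by the arm, but the blue block is unmoved.

```bash
python3 -m jog '[[0,0,0.6,0,0,0,0.65],[0,0,0.6,0,0,0,0.65],[0,0,0.6,0,0,0,0.65],[0,0,0.4,0,0,0,0.65],[0,0,0.17,0,0,0,0.65],[0,0,0,0,0,0,0.65],[0,0,0,0,0,0,0.65],[0,0,0,0,0,0,0.65],[0,0,0,0,0,0,0],[0,0,0,0,0,0,0],[0,0,0,0,0,0,0],[0,0,0,0,0,0,0],[0,0,0,0,0,0,0],[0,0,0,0,0,0,0],[0,0,0,0,0,0,0]]'
python3 -m jog '[[0,0,-0.4,0,0,0,0],[0,0,-0.8,0,0,0,0],[0,0,-0.9,0,0,0,0],[0,0,-0.9,0,0,0,0],[0,0,-0.8,0,0,0,0],[0,0,0,0,0,0.9,0],[0,0,0,0,0,0.9,0],[0,0,0,0,0,0,0],[0,0,0,0,0,0,0],[0,0,0,0,0,0,0],[0,0,0,0,0,0,0]]'
python3 - <<'E'
from h import *
plan(510.3,76.7,265,.45)
E
```

```text
t: 48.15
ee_pos: [597.0, 319.7, 114.1]
orientation: [1.409, 2.807, 0.0]
ft_force: [-0.6, 0.4, 1.6]
width: 29.7
grasp_force: 30.0
t: 49.25
ee_pos: [596.8, 319.6, 265.6]
orientation: [-1.666, -2.663, 0.001]
ft_force: [-0.4, 0.7, -3.2]
width: 29.6
grasp_force: 30.0
pose [596.76 319.57 265.62] tool z [-0. -0. -1.] closing yaw 0.453 q6 0.02
  turn units about tool z: 0.03
  shift before turn: [-4.51 -4.6   0.02]
  shift after turn: [-4.53 -4.59  0.02]
```

```bash
python3 -m jog '[[-0.644,-0.657,0,0,0,0,0],[-0.644,-0.657,0,0,0,0,0],[-0.644,-0.657,0,0,0,0,0],[-0.644,-0.657,0,0,0,0,0],[-0.644,-0.657,0,0,0,0,0],[-0.644,-0.657,0,0,0,0,0],[-0.644,-0.657,0,0,0,0,0],[0,0,0.4,0,0,0,0],[0,0,0.4,0,0,0,0],[0,0,0,0,0,0,0],[0,0,0,0,0,0,0],[0,0,0,0,0,0,0],[0,0,0,0,0,0,0],[0,0,0,0,0,0,0],[0,0,0,0,0,0,0]]'
python3 - <<'E'
from h import *
plan(510.3,76.7,119,.45)
E
```

```text
t: 50.75
ee_pos: [510.3, 77.3, 234.2]
orientation: [1.667, 2.662, 0.001]
ft_force: [0.4, 0.6, -3.6]
width: 29.5
grasp_force: 30.0
pose [510.3   77.25 234.2 ] tool z [ 0.  0. -1.] closing yaw 0.452 q6 -0.32
  turn units about tool z: 0.02
  shift before turn: [-0.01 -0.01  2.88]
  shift after turn: [-0.01 -0.01  2.88]
```

```bash
python3 -m jog '[[-0.01,-0.01,0.15,0,0,0,0],[0,0,0.15,0,0,0,0],[0,0,0.15,0,0,0,0],[0,0,0.15,0,0,0,0],[0,0,0.15,0,0,0,0],[0,0,0.15,0,0,0,0],[0,0,0,0,0,0,0],[0,0,0,0,0,0,0],[0,0,0,0,0,0,0]]'
```

```text
t: 51.65
ee_pos: [510.1, 76.6, 197.9]
orientation: [1.667, 2.662, 0.001]
ft_force: [2.9, 1.5, -5.1]
width: 29.7
grasp_force: 30.0
```

```bash
python3 -m jog '[[0,0,0.3,0,0,0,0],[0,0,0.3,0,0,0,0],[0,0,0.3,0,0,0,0],[0,0,0.3,0,0,0,0],[0,0,0.3,0,0,0,0],[0,0,0.3,0,0,0,0],[0,0,0.13,0,0,0,0],[0,0,0,0,0,0,0],[0,0,0,0,0,0,0],[0,0,0,0,0,0,0],[0,0,0,0,0,0,0]]'
python3 -m jog '[[0,0,0,0,0,0,0.65],[0,0,0,0,0,0,0.65],[0,0,0,0,0,0,0.65],[0,0,0,0,0,0,0.65],[0,0,-0.4,0,0,0,0.65],[0,0,-0.9,0,0,0,0.65],[0,0,-0.9,0,0,0,0.65],[0.84,0.75,0,0,0,0,0.65],[0.84,0.75,0,0,0,0,0.65],[0.84,0.75,0,0,0,0,0.65],[0.84,0.75,0,0,0,0,0.65],[0.84,0.75,0,0,0,0,0.65],[0,0,0,0,0,0,0.65],[0,0,0,0,0,0,0.65],[0,0,0,0,0,0,0.65],[0,0,0,0,0,0,0.65]]'
python3 - <<'E'
from h import *
t=snap("top");s=snap("scene")
cv2.imwrite("pics/v1.png",np.vstack([np.hstack([crop(t,205,155,145,115,3),crop(s,195,175,120,115,3)])[:345,:795],np.hstack([crop(t,395,195,120,85,3),crop(s,85,190,120,85,3),np.zeros((255,75,3),np.uint8)])]))
cv2.imwrite("pics/full1.png",t)
# bar location
tx=carp(90,0);plan(tx[0],tx[1],145,.27)
E
```

```text
t: 52.75
ee_pos: [510.8, 76.9, 119.6]
orientation: [1.667, 2.662, 0.002]
ft_force: [5.9, 4.2, -7.1]
width: 29.5
grasp_force: 30.0
t: 54.35
ee_pos: [571.2, 291.7, 208.7]
orientation: [-1.669, -2.661, 0.001]
ft_force: [-1.2, -0.2, 0.3]
width: 57.3
grasp_force: 0.0
pose [571.5  291.95 208.9 ] tool z [-0. -0. -1.] closing yaw 0.450 q6 0.00
  turn units about tool z: 1.72
  shift before turn: [-6.5  -1.87  1.6 ]
  shift after turn: [-6.73 -0.67  1.6 ]
```

View pics/v1.png

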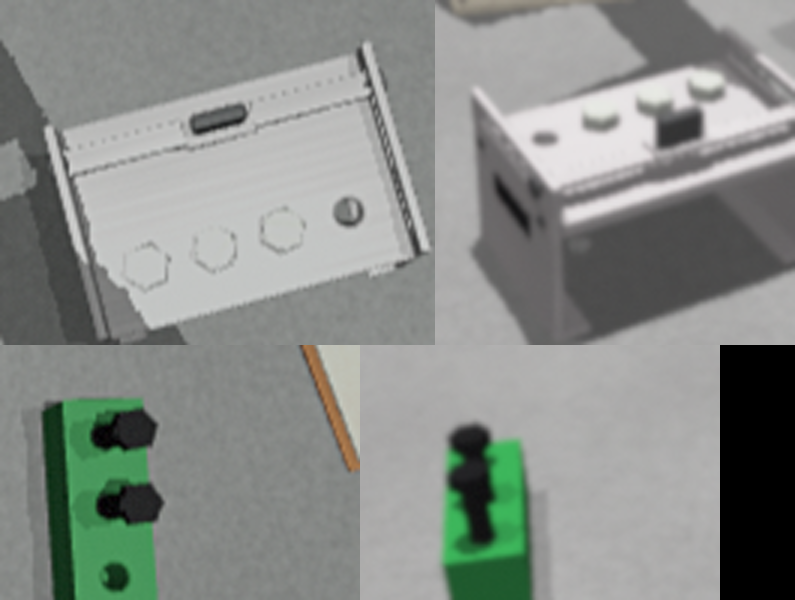

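All three bright bolts are down on their heads (crop (147,266), (215,247), (283,229)). Both black bolts stand upright in the green block. Now the bar.

```bash
python3 -m jog '[[0,0,0,0,0,0.86,0.6],[0,0,0,0,0,0.86,0.6],[-0.835,-0.089,0,0,0,0,0.6],[-0.835,-0.089,0,0,0,0,0.6],[-0.835,-0.089,0,0,0,0,0.6],[-0.835,-0.089,0,0,0,0,0.6],[-0.835,-0.089,0,0,0,0,0.6],[-0.835,-0.089,0,0,0,0,0.6],[-0.835,-0.089,0,0,0,0,0.6],[-0.835,-0.089,0,0,0,0,0.6],[0,0,0,0,0,0,0.6],[0,0,0.4,0,0,0,0.6],[0,0,0,0,0,0,0.6],[0,0,0,0,0,0,0.6],[0,0,0,0,0,0,0.6],[0,0,0,0,0,0,0.6]]'; python3 -c "
from h import *
plan(615.5,26.9,146,.27)"
```

```text
t: 56.05
ee_pos: [616.1, 28.6, 193.3]
orientation: [1.899, 2.502, 0.001]
ft_force: [1.0, 0.7, 0.1]
width: 52.6
grasp_force: 0.0
pose [616.06  28.6  193.32] tool z [ 0.  0. -1.] closing yaw 0.272 q6 -0.25
  turn units about tool z: 0.02
  shift before turn: [-0.04 -0.03  1.18]
  shift after turn: [-0.04 -0.03  1.18]
```

```bash
python3 -m jog '[[-0.04,-0.02,0.3,0,0,0,0.6],[0,0,0.4,0,0,0,0.6],[0,0,0.3,0,0,0,0.6],[0,0,0.18,0,0,0,0.6],[0,0,0,0,0,0,0.6],[0,0,0,0,0,0,0.6],[0,0,0,0,0,0,0.6],[0,0,0,0,0,0,0],[0,0,0,0,0,0,0],[0,0,0,0,0,0,0],[0,0,0,0,0,0,0],[0,0,0,0,0,0,0],[0,0,0,0,0,0,0],[0,0,0,0,0,0,0],[0,0,0,0,0,0,0],[0,0,0,0,0,0,0]]'
python3 -m jog '[[0,-0.2,0,0,0,0,0],[0,-0.2,0,0,0,0,0],[0,-0.2,0,0,0,0,0],[0,-0.2,0,0,0,0,0],[0,-0.2,0,0,0,0,0],[0,-0.2,0,0,0,0,0],[0,-0.2,0,0,0,0,0],[0,-0.2,0,0,0,0,0],[0,-0.2,0,0,0,0,0],[0,-0.2,0,0,0,0,0],[0,-0.13,0,0,0,0,0],[0,0,0,0,0,0,0],[0,0,0,0,0,0,0],[0,0,0,0,0,0,0],[0,0,0,0,0,0,0]]'; python3 -c "
from h import *
o=ctrl.get_obs()['ee_pos'];print(rz(-.27)@(o[:2]-[531,1.4]))"
```

```text
t: 57.65
ee_pos: [615.5, 26.4, 145.5]
orientation: [1.9, 2.502, 0.0]
ft_force: [1.0, 0.3, 0.1]
width: 11.6
grasp_force: 30.0
t: 59.15
ee_pos: [532.3, 3.6, 145.5]
orientation: [-1.899, -2.5, 0.002]
ft_force: [-4.1, 4.7, 3.5]
width: 12.1
grasp_force: 30.0
[1.84 1.75]
```

```bash
python3 -m jog '[[0,-0.03,0,0,0,0,0],[0,-0.02,0,0,0,0,0],[0,0,0,0,0,0,0],[0,0,0,0,0,0,0],[0,0,0,0,0,0,0]]'; python3 -c "
from h import *
o=ctrl.get_obs()['ee_pos'];print(rz(-.27)@(o[:2]-[531,1.4]))"
```

```text
t: 59.65
ee_pos: [532.1, 3.5, 145.5]
orientation: [1.9, 2.501, 0.002]
ft_force: [3.3, 6.9, -1.7]
width: 12.0
grasp_force: 30.0
[1.65 1.75]
```

```bash
python3 -m jog '[[0,-0.03,0,0,0,0,0],[0,-0.03,0,0,0,0,0],[0,0,0,0,0,0,0],[0,0,0,0,0,0,0],[0,0,0,0,0,0,0]]'; python3 -c "
from h import *
o=ctrl.get_obs()['ee_pos'];print(rz(-.27)@(o[:2]-[531,1.4]))"
```

```text
t: 60.15
ee_pos: [532.1, 3.5, 145.5]
orientation: [1.898, 2.498, 0.008]
ft_force: [11.5, 10.8, -10.8]
width: 11.7
grasp_force: 30.0
[1.65 1.71]
```

Firm against the stop. Release, lift and check.

```bash
python3 -m jog '[[0,0.03,0,0,0,0,0],[0,0,0,0,0,0,0.6],[0,0,0,0,0,0,0.6],[0,0,0,0,0,0,0.6],[0,0,0,0,0,0,0.6],[0,0,0,0,0,0,0.6],[0,0,-0.4,0,0,0,0.6],[0,0,-0.8,0,0,0,0.6],[0,0,-0.8,0,0,0,0.6],[0.85,0,0,0,0,0,0.6],[0.85,0,0,0,0,0,0.6],[0.85,0,0,0,0,0,0.6],[0.85,0,0,0,0,0,0.6],[0.85,0,0,0,0,0,0.6],[0.85,0,0,0,0,0,0.6],[0.85,0,0,0,0,0,0.6],[0,0,0,0,0,0,0.6],[0,0,0,0,0,0,0.6],[0,0,0,0,0,0,0.6],[0,0,0,0,0,0,0.6]]'
python3 - <<'E'
from h import *
t=snap("top");s=snap("scene")
cv2.imwrite("pics/v2.png",np.vstack([np.hstack([crop(t,205,155,145,115,3),crop(s,195,175,120,115,3)])[:345,:795],np.hstack([crop(t,395,195,120,85,3),crop(s,85,190,120,85,3),np.zeros((255,75,3),np.uint8)])]))
# predicted tab top centre, travel 0
for d in(0,5,10):
    P=np.r_[carp(d,0),167]; print(d,(proj(P,"top")-[205,155])*3,(proj(P,"scene")-[195,175])*3+[435,0])
print(gbox())
E
```

```text
t: 62.15
ee_pos: [466.7, 230.9, 225.4]
orientation: [1.902, 2.5, -0.0]
ft_force: [0.1, 0.0, 0.2]
width: 52.8
grasp_force: 0.0
0 [[248.96 231.18]] [[626.95  59.77]]
5 [[247.06 224.39]] [[629.76  62.46]]
10 [[245.17 217.61]] [[632.6   65.17]]
(415, 213, 33, 72)
```

View pics/v2.png

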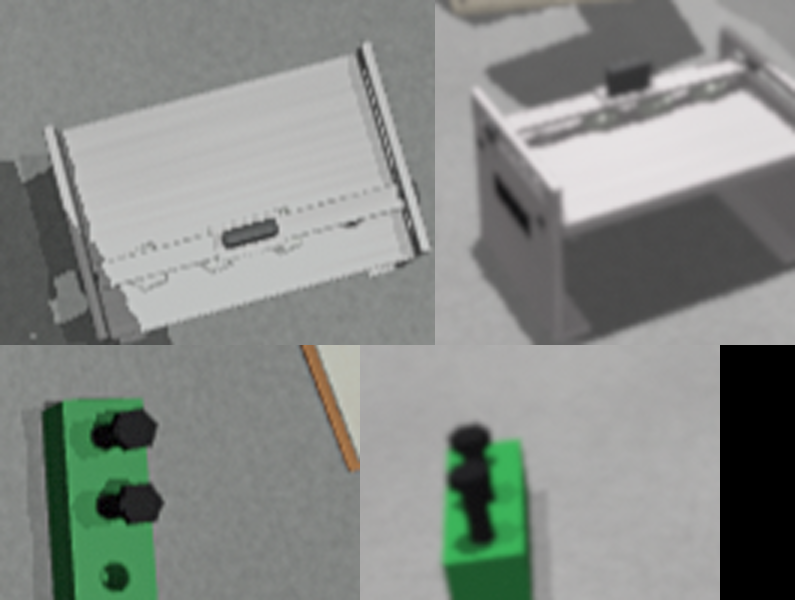

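The tab top at crop (250,231) matches the home prediction. Bolts are seated, the green block is fine, and the robot is clear.

```bash
python3 -c "
from workcell import ctrl
print(ctrl.close_job())"
```

```text
the job is handed in; nothing more can be done
None
```

The job is handed in, with no verdict returned: both black bolts stand in the green block, the three bright bolts hang fully down in carrier holes 1 to 3, the hold-down bar is home against its stop, and the robot never went near the microscope, jar or reference block.

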